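# Stand a coated plate on the drying easel and set its air cock

## Task

Take the plate with the black grip strip up out of the slotted rack and stand it gently on the drying easel, centred, foot down in the ledge and leaning back on the rest, without letting it drop. Then turn the black lever of the air cock on the sloping panel open (anticlockwise) until it points exactly at the raised index tab, and let go. Leave the index tab, the small round needle knob, the two spare plates and everything else on the bench as they are.

Things in the scene. Friction and masses are not known exactly. Their poses are not given: they have to be found in the camera images.
- rack: White slotted rack, fixed, 140 (x) x 120 (y) x 62 high, origin under its centre. Three slots, each running along its y, at x = -42, 0 and +42; slot floor 12 above the origin, slot walls (at the plate's side edges only) up to z = 62, slot 8 wide. A plate stands upright in each slot, in any order.
- plate: The plate to dry: coated glass 5 thick (x) x 84 wide (y) x 120 high (z), about 160 g, with a black grip strip on its top edge, 10 thick, 84 wide, from z = 96 to the top at 120. Origin: centre of its bottom edge; x is its normal.
- spare_a: Spare plate in the rack: 5 x 84 x 110 high, no grip strip. Origin: centre of its bottom edge. To be left in the rack.
- spare_b: Spare plate in the rack, same as spare_a.
- rest: Leaning rest of the steel drying easel, fixed. Origin: middle of the inner corner of ledge and rest, 36 above the bench. z runs up the rest's face (28 degrees off vertical, top nearer the robot; face 72 high, 82 wide), x out along the ledge, away from the robot and up, y along it. Ledge 110 long, 18 deep from face (x = 0) to a lip 11 high. A seated plate: foot at x 2.5, z 0, its z along this z.
- easel: Foot of the same easel, 150 x 120, origin under the rest's origin (36 below it). An air tube lies across in front, 72 ahead in x, its top 51 above the bench.
- panel: Grey valve panel, fixed, 130 (x) x 180 (y), origin under its centre. Its face slopes 35 degrees from level: low edge (z 35) towards the robot, high edge (z 125) away. On the face: a white dial with the cock's lever and the index tab, and a small round needle knob.
- cock_grip (a point): Grip point on the cock's black lever: on its turning axis, at mid-height of the bar. z points out of the panel face along the turning axis (35 degrees off vertical, towards the robot), -y along the lever's long end. Bar 12 wide (x), 22 high (+-11 in z), reaching 59 along -y (pointing end) and 22 along +y. Below it a 10 mm stem; the panel face is 41 below this point.
- cock (a joint): Opening angle of the air cock in rad: 0 closed (long end points to the panel's -y), grows anticlockwise seen from above, stop at 1.6. Turns with slight friction and stays.
- index_tip (a point): Top of the raised dark steel index tab on the dial's edge, 47 from the turning axis, 11 above the face; tab 9 wide x 26 long. Its -y points from the axis outward through the tab; the same frame rule as the lever.
- index (a joint): Angle of the index tab about the same axis, measured like cock. The cock must be turned to this value.
- needle_mark (a point): Mark on top of the small round steel needle knob (28 diameter, 18 high, at the panel's lower left seen from the robot), 10 from its axis. To be left alone.
- small_beaker: Small glass beaker, 42 across x 48 high, loose. Origin under its centre.
- jar: Amber jar, 40 across x 60 high, loose. Origin under its centre.
- bowl: White porcelain bowl, 110 across x 50 high. Origin under its centre.
- beaker: Glass beaker, 76 across x 100 high. Origin under its centre.
- flask: Conical flask, 82 across x 108 high. Origin under its centre.
- brown_bottle: Brown bottle, 92 across x 200 high. Origin under its centre.
- wash_bottle: White bottle, 68 across x 170 high. Origin under its centre.
- calculator: Blue calculator lying flat, 140 x 78 x 16. Origin under its centre.
Not all that is in view belongs to the job. What is shaped like the plate but blue or orange is not meant.

How it is judged:
By the outcome, as a careful person would: the job done as asked, in the order asked, and still so for the second after the job is handed in, with the robot touching nothing.
It also fails if it takes over 56 s, if anything falls off the work surface, if the arm or the gripper's body presses on something with over 40 N, if the wrist force passes 120 N, or if a joint passes its speed limit or range.

## Robot

A 6-joint arm with a two-finger parallel gripper is mounted at the origin on the work surface. World frame = base frame: x ahead of the robot, y to its left, z up, the work surface at z = 0. Lengths are in m, angles in rad, forces in N, time in s.
With the tool pointing down it reaches from about 0.275 to 0.825 m from the base axis. Payload 4.9 kg.
Tool frame: the origin (TCP) lies at the very end of the fingers, on their centre line; the grasp point (between the pads) lies 19 mm behind it; z points along the fingers, y is the line along which they close (so a half turn about z gives the same grasp; the last joint's range is limited). The gripper opens to 85 mm and grips with 20 to 120 N. Pads are 22 mm wide; open, the fingers measure 114 mm over their backs; the gripper's body (76 mm by 85 mm) begins 54 mm behind the grasp point. The pads swing forward as they close: fully open they stand 13 mm farther back than shut.
Start: joints at [1.11, 0.326, -0.193, 1.052, 0, 1.437], TCP at [0.177, 0.521, 0.231] pointing down, gripper open.
Joint ranges: [-2.65, 2.65], [-0.97, 1.79], [-1.3, 1.35], [-1.93, 2.1], [-1.47, 1.37], [-3.14, 3.14]. Speed limits (rad/s): [2.57, 2.57, 3.14, 3.14, 3.14, 3.14].

## Interface

Orientations are given as a unit quaternion [w, x, y, z].
In Python, from rig import bot gives the robot as it stands.
- The arm moves only by the tool play_rows, never from a script. Its argument "steps" is a list of rows, each a list of 6 numbers: the shift along the tool's x, y, z in mm, then the turn, a rotation vector about the tool's x, y, z in degrees. In form: [[dx, dy, dz, rx, ry, rz], ...]. A call has 1 to 12 rows; each row shifts and turns the commanded pose from where the row before left it, along the tool's axes as they then stand; what a row does not reach is not made up. A row lasts 1/10 s, in which the tool goes at most 50 mm and 8.59 degrees, less where a joint would pass 70% of its speed; a pose out of reach is approached as far as the arm can. A call is refused whole if a number of a shift passes 50 or a number of a turn 8.59, either way. A call with a gripper value outside its range is refused whole. "grip" is the opening, from 0 (shut) to 1 (fully open), set as the call begins (left out, the last holds). The fingers move at their own pace and stop on an object; "newtons" is the grip in N (left out, the last holds). Time passes only in rows, so rows that do not move let the fingers close. It gives the time, the measured TCP pose, the force, the opening and the grip force at its end, in the units of the state.
- bot.observe(): the state, without advancing time (a new reading comes with each control period).
- bot.snapshot(name): name is "scene" or "top" or "wrist"; returns a dict with "img" (384x512x3 uint8, red, green, blue), "K" (3x3 intrinsics, pixels), "rvec" (rotation vector, rad) and "tvec" (3), from world to camera coordinates, as OpenCV has them. Camera axes: x right, y down, z forward; pixel columns grow to the right and rows downward; lengths in m; the calibration is good to about 2 mm. The wrist camera is an equidistant fisheye: a pixel r from the principal point sees the ray r / f radians off the axis. A picture is of the moment at which its call begins. There is no depth.
- bot.sign_off(): hands the job in; it is judged then, once.
Trained networks look in a picture, given as the dict that the camera call returned (one of the last four; its "shot" number tells which), for a name from the list of things; names that differ only in an ending like _2 or _b are one class to them, and where a whole thing is asked for, a point or a joint stands for the part that bears it (a point fixed in the world has none). Each returns a list of dicts, best first, with "p" (0 to 1); they miss things now and then, are a little off and sometimes report something else, mostly with a low value. They report only what shows in the picture. A call takes as long as a camera call. They do not tell look-alikes from the thing itself.
- bot.recognise(picture, label): "extent" ([centre column, centre row, width, height] as shares, 0 to 1, of the picture: columns of its width, rows of its height, round what is visible of it).
- bot.place_of(picture, label): "at" ([column, row] as shares, 0 to 1, of the picture: columns of its width, rows of its height: a listed point, or the origin of a listed thing).
The state is a dict: "t": time; "joint_pos": joint angles; "joint_velocities": joint speeds; "joint_efforts": joint torques, N m; "position": TCP position; "eef_rot": TCP orientation; "ft_force": force on the tool from outside, world axes, zero at the start; "wrist_torque": the same for the moment, N m; "opening": finger opening in m; "gripper_force": force on a finger pad.
Only numpy, scipy, OpenCV 4.12 (cv2) and the standard library are available. Lean on these libraries where they do the work, as an engineer would, in place of code of your own. Each camera call takes 0.05 s, during which the arm holds its last target. There are 200 camera calls.

## Working session

There is one attempt and no reset: what is moved stays moved. The work goes in short steps, Python scripts to look and compute and a tool call to move; the robot and the scene stay as the last step left them, time stands still between calls to the robot, and variables do not carry over. Pictures are saved under pics/ and viewed, at most 10 in all, crops included, and the job is handed in when it is done.

Besides the shell and the picture viewer there is one more tool, called by a JSON object that holds its "name" and its "arguments". play_rows: Moves the arm, as the interface text tells. Its arguments: {"type":"object","properties":{"steps":{"type":"array","items":{"type":"array","items":{"type":"number"}}},"grip":{"type":"number"},"newtons":{"type":"number"}},"required":["steps"]}

```bash
mkdir -p pics; ls
cat > h.py <<'E'
import numpy as np, cv2
from scipy.spatial.transform import Rotation as R
from rig import bot
def save(s,name,box=None,scale=1):
    im=s["img"][:,:,::-1]
    if box: im=im[box[1]:box[3],box[0]:box[2]]
    cv2.imwrite("pics/"+name,cv2.resize(np.ascontiguousarray(im),None,fx=scale,fy=scale,interpolation=cv2.INTER_CUBIC))
def cam(s):
    Rm=cv2.Rodrigues(np.array(s["rvec"],float))[0]; return np.array(s["K"],float),Rm,np.array(s["tvec"],float).ravel()
def ray(s,px,fish=False):
    K,Rm,t=cam(s); x=(px[0]-K[0,2])/K[0,0]; y=(px[1]-K[1,2])/K[1,1]
    if fish:
        r=np.hypot(x,y); k=np.tan(r)/r if r>1e-9 else 1; d=np.array([x*k,y*k,1.])
    else: d=np.array([x,y,1.])
    d=Rm.T@d; return -Rm.T@t,d/np.linalg.norm(d)
def proj(s,P,fish=False):
    K,Rm,t=cam(s); p=np.atleast_2d(P)@Rm.T+t
    x,y=p[:,0]/p[:,2],p[:,1]/p[:,2]
    if fish:
        r=np.hypot(x,y)+1e-12; k=np.arctan2(r,1)/r; x,y=x*k,y*k
    return np.c_[K[0,0]*x+K[0,2],K[1,1]*y+K[1,2]]
def onz(s,px,z,fish=False):
    o,d=ray(s,px,fish); return o+d*(z-o[2])/d[2]
def tri(rays):
    A=0;b=0
    for o,d in rays:
        M=np.eye(3)-np.outer(d,d); A=A+M; b=b+M@o
    P=np.linalg.solve(A,b); return P,[float(np.linalg.norm((np.eye(3)-np.outer(d,d))@(P-o))) for o,d in rays]
E
python3 - <<'E'
from h import *
np.set_printoptions(precision=3,suppress=True)
S={n:bot.snapshot(n) for n in("scene","top","wrist")}
for n,s in S.items():
    save(s,n+"0.png",scale=1.5); o,d=ray(s,(256,192)); print(n,o,d,s["K"][0][0])
for l in "rack plate spare_a rest easel panel cock_grip index_tip needle_mark".split():
    for n,s in S.items():
        r=bot.place_of(s,l); print(l,n,[(round(a["p"],2),np.round(np.array(a["at"])*[512,384],1).tolist()) for a in r[:4]])
E
```

```text
pics
scene [ 1.224 -0.56   1.147] [-0.502  0.421 -0.755] 472.5664988261505
top [ 0.321 -0.016  1.42 ] [ 0.142  0.02  -0.99 ] 405.8805705979231
wrist [0.113 0.542 0.374] [ 0.254 -0.107 -0.961] 297.3186396354542
rack scene [(0.85, [323.7, 163.9])]
rack top [(0.93, [172.3, 193.6]), (0.16, [301.5, 185.2])]
rack wrist []
plate scene [(0.91, [379.8, 169.2]), (0.8, [269.9, 177.7]), (0.78, [324.7, 162.9])]
plate top [(0.67, [214.3, 212.7]), (0.56, [164.4, 193.8]), (0.46, [127.3, 156.2])]
plate wrist [(0.91, [131.7, 353.4])]
spare_a scene [(0.85, [309.3, 160.4]), (0.81, [334.5, 170.6])]
spare_a top [(0.7, [166.8, 180.6]), (0.54, [170.8, 205.9])]
spare_a wrist []
rest scene [(0.69, [245.6, 199.7]), (0.41, [323.9, 165.6])]
rest top [(0.69, [253.4, 194.8]), (0.33, [214.4, 186.1])]
rest wrist []
easel scene [(0.72, [251.2, 209.6]), (0.67, [357.2, 140.4])]
easel top [(0.69, [257.1, 194.6]), (0.34, [400.7, 193.6]), (0.27, [302.5, 186.9])]
easel wrist [(0.6, [95.8, 378.3])]
panel scene [(0.95, [162.8, 278.4])]
panel top [(0.82, [351.7, 184.1]), (0.67, [302.8, 184.4]), (0.31, [263.2, 129.0])]
panel wrist []
cock_grip scene [(0.9, [152.3, 254.3]), (0.72, [355.4, 143.1]), (0.4, [339.5, 232.0])]
cock_grip top [(0.66, [360.5, 189.4])]
cock_grip wrist []
index_tip scene [(0.61, [248.9, 201.0]), (0.36, [149.7, 273.5])]
index_tip top [(0.73, [332.0, 189.9]), (0.52, [371.3, 172.8])]
index_tip wrist []
needle_mark scene [(0.47, [182.7, 239.4])]
needle_mark top [(0.47, [328.7, 188.2])]
needle_mark wrist []
```

View pics/scene0.png

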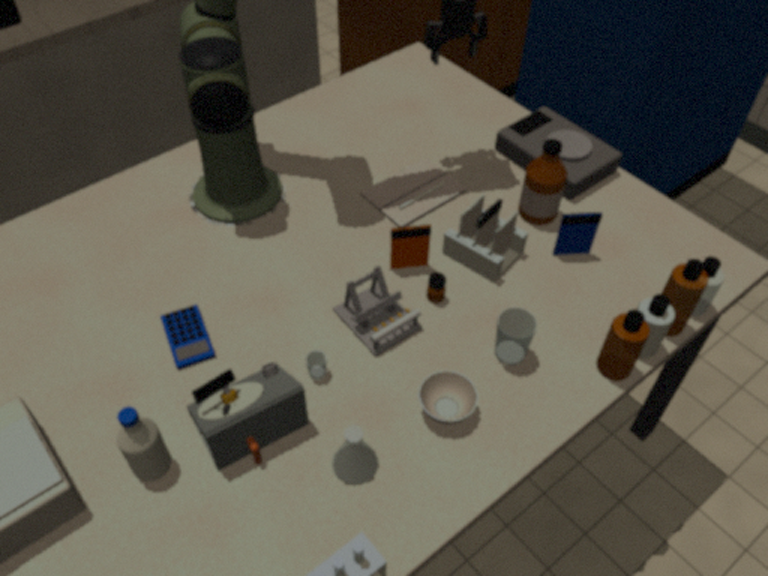

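View pics/top0.png

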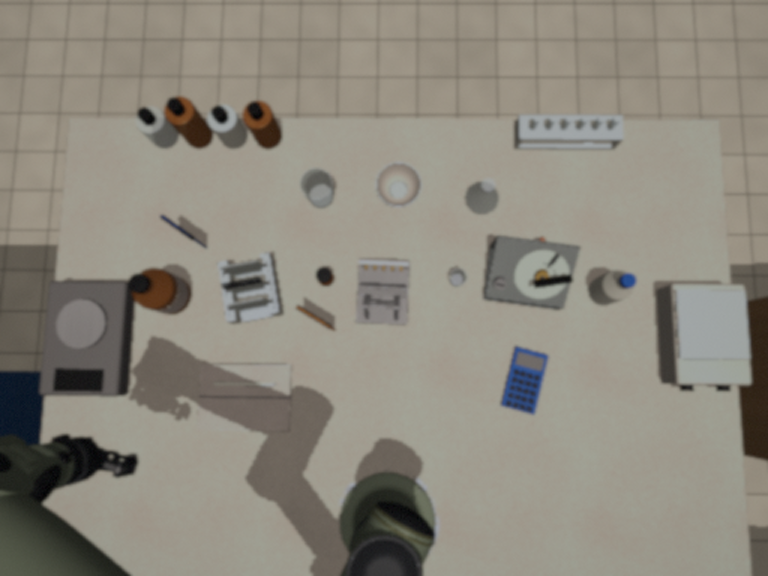

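The scene view shows the rack at (485,245)/1.5 with the black-strip plate in its middle slot (top view (243,284)/1.5). Could be mistaken for it: the orange plate (316,316)/1.5, the blue plate (183,230)/1.5, and the two bare spares at (245,266) and (250,300)/1.5. I choose the middle, black-stripped one. Next come close crops and the pose fits.

Run:
```python
from h import *
np.set_printoptions(precision=4,suppress=True)
s=bot.snapshot("scene"); t=bot.snapshot("top")
def up(im,b,w,h): return cv2.resize(np.ascontiguousarray(im["img"][b[1]:b[3],b[0]:b[2],::-1]),(w,h),interpolation=cv2.INTER_CUBIC)
a=np.hstack([up(t,(140,160,200,220),266,300),up(t,(232,165,282,220),266,300),up(t,(315,150,395,210),266,300)])
b=np.hstack([up(s,(285,125,360,195),266,300),up(s,(215,170,290,240),266,300),up(s,(120,235,210,315),266,300)])
cv2.imwrite("pics/crops.png",np.vstack([a,b]))
for l,ps,pt in [("rack",(323.7,163.9),(172.3,193.6)),("plate",(324.7,162.9),(164.4,193.8)),("rest",(245.6,199.7),(253.4,194.8)),("easel",(251.2,209.6),(257.1,194.6)),("panel",(162.8,278.4),(351.7,184.1)),("cock",(152.3,254.3),(360.5,189.4)),("index",(149.7,273.5),(371.3,172.8)),("needle",(182.7,239.4),(328.7,188.2))]:
    print(l,*tri([ray(s,ps),ray(t,pt)]))
for z in(0,.062,.132): print(onz(t,(162,189),z), onz(s,(489/1.5,213/1.5),z))
```

```text
rack [0.5192 0.3119 0.0231] [0.008880343765768562, 0.008880343765768562]
plate [0.5145 0.335  0.012 ] [0.00023041233305433627, 0.00023041233305430485]
rest [0.5039 0.0139 0.052 ] [0.007785754431209335, 0.007785754431209377]
easel [0.5159 0.0116 0.0149] [0.0035859147977880578, 0.0035859147977880526]
panel [ 0.5532 -0.3235  0.0131] [0.0017619208254524047, 0.0017619208254523783]
cock [ 0.5235 -0.3285  0.1012] [0.0029654579453818226, 0.002965457945381904]
index [ 0.5764 -0.3644  0.1105] [0.0012081297537012868, 0.001208129753701165]
needle [ 0.5267 -0.2313  0.0863] [0.0017605020250613295, 0.0017605020250612826]
[0.5332 0.3471 0.    ] [0.4362 0.4216 0.    ]
[0.5239 0.3312 0.062 ] [0.4788 0.3686 0.062 ]
[0.5135 0.3133 0.132 ] [0.5269 0.3087 0.132 ]
```

View pics/crops.png

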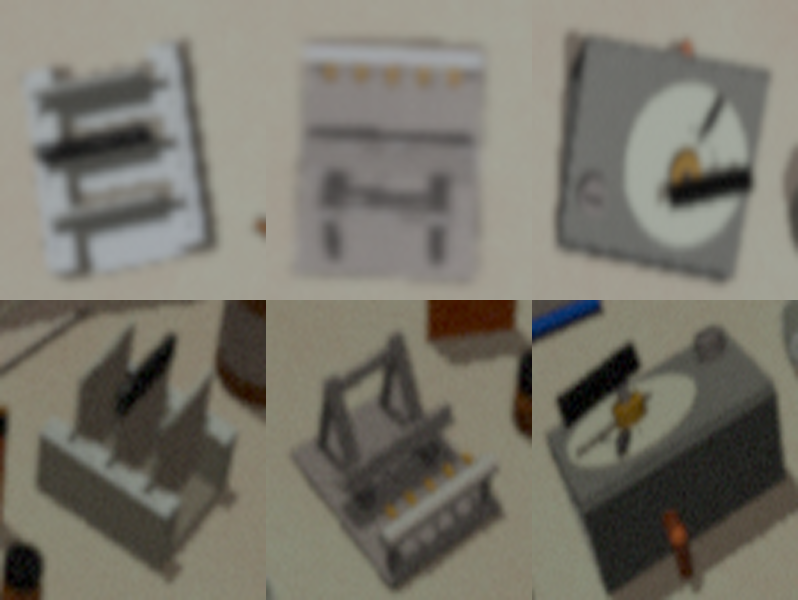

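The crops show the black strip in the middle slot between two bare spares. The easel's rest is on the robot side and its tube on the far side. The lever is near closed, pointing right, and the index tab is up and to the right. I'll go above the rack for a close look.

```bash
cat >> h.py <<'E'
def q2R(q): return R.from_quat([q[1],q[2],q[3],q[0]])
def frame(z,y): # tool R from z axis and approx y
    z=np.array(z,float);z/=np.linalg.norm(z);y=np.array(y,float);y-=z*(y@z);y/=np.linalg.norm(y)
    return R.from_matrix(np.c_[np.cross(y,z),y,z])
def plan(P,Rg,P0=None,R0=None):
    o=bot.observe(); P0=np.array(o["position"]) if P0 is None else P0; R0=q2R(o["eef_rot"]) if R0 is None else R0
    rv=np.degrees((R0.inv()*Rg).as_rotvec()); print("turn total",np.round(rv,2),"rows",np.ceil(np.abs(rv).max()/8.5),"then shift",np.round(Rg.inv().apply(np.array(P)-P0)*1000,1),"| shift first",np.round(R0.inv().apply(np.array(P)-P0)*1000,1))
E
python3 - <<'E'
from h import *
np.set_printoptions(precision=4,suppress=True)
o=bot.observe(); print(o); print(q2R(o["eef_rot"]).as_matrix())
a=np.radians(10); x=[np.cos(a),np.sin(a),0]
for sg in(1,-1): plan([.50,.32,.27],frame([0,0,-1],sg*np.array(x)))
E
```

```text
{'t': 1.6, 'joint_pos': array([ 1.1098,  0.3262, -0.1926,  1.052 ,  0.    ,  1.4366]), 'joint_velocities': array([-0.0002, -0.0018, -0.0005,  0.0001,  0.0015, -0.0015]), 'joint_efforts': array([  0.0018, -44.3326,  26.2752,   0.0011,  -0.0002,  -0.    ]), 'position': array([0.1765, 0.5209, 0.2313]), 'eef_rot': array([-0.    ,  0.1627,  0.9867, -0.    ]), 'ft_force': array([ 0.2549,  0.4881, -0.3823]), 'wrist_torque': array([ 0.005 ,  0.008 , -0.0333]), 'gripper_force': 0.0, 'opening': 0.0857400380276589}
[[-0.9471  0.321  -0.    ]
 [ 0.321   0.9471 -0.    ]
 [ 0.     -0.     -1.    ]]
turn total [-0.    0.   61.28] rows 8.0 then shift [-254.   283.7  -38.7] | shift first [-370.8  -86.4  -38.7]
turn total [  -0.     -0.   -118.72] rows 14.0 then shift [ 254.  -283.7  -38.7] | shift first [-370.8  -86.4  -38.7]
```

{"name": "play_rows", "arguments": {"steps": [[-40, -8, -20, 0, 0, 0], [-47, -11, -19, 0, 0, 0], [-47, -11, 0, 0, 0, 0], [-47, -11, 0, 0, 0, 0], [-47, -11, 0, 0, 0, 0], [-47, -11, 0, 0, 0, 0], [-48, -12, 0, 0, 0, 0], [-47, -11, 0, 0, 0, 0]], "grip": 0.35}}

```text
t: 2.4
position: [0.4995, 0.3202, 0.2698]
eef_rot: [0.0, 0.163, 0.987, 0.0]
ft_force: [0.1, 0.7, 0.2]
opening: 0.0301
gripper_force: 0.0
```

{"name": "play_rows", "arguments": {"steps": [[0, 0, 0, 0, 0, 7.66], [0, 0, 0, 0, 0, 7.66], [0, 0, 0, 0, 0, 7.66], [0, 0, 0, 0, 0, 7.66], [0, 0, 0, 0, 0, 7.66], [0, 0, 0, 0, 0, 7.66], [0, 0, 0, 0, 0, 7.66], [0, 0, 0, 0, 0, 7.66], [0, 0, 0, 0, 0, 0], [0, 0, 0, 0, 0, 0]]}}

```text
t: 3.4
position: [0.4979, 0.3216, 0.2695]
eef_rot: [-0.0, 0.642, 0.767, -0.0]
ft_force: [0.2, 0.3, -0.7]
opening: 0.0297
gripper_force: 0.0
```

Run:
```python
from h import *
np.set_printoptions(precision=4,suppress=True)
o=bot.observe(); print(o["t"],o["position"],o["joint_pos"],o["opening"]); print(q2R(o["eef_rot"]).as_matrix())
w=bot.snapshot("wrist"); save(w,"w1.png",scale=1.5)
print(ray(w,(256,192)))
for l in "rack plate spare_a rest easel".split():
    r=bot.place_of(w,l); print(l,[(round(a["p"],2),np.round(np.array(a["at"])*[512,384],1).tolist()) for a in r[:4]])
```

```text
3.4 [0.4979 0.3216 0.2695] [ 0.449   0.3861 -0.0064  1.1784 -0.      1.8426] 0.029746676616301287
[[-0.1763  0.9843 -0.0001]
 [ 0.9843  0.1763 -0.0001]
 [-0.0001 -0.0001 -1.    ]]
(array([0.486 , 0.3871, 0.4129]), array([ 0.0301, -0.2739, -0.9613]))
rack [(0.67, [272.2, 161.8])]
plate [(0.89, [274.5, 164.4]), (0.61, [379.0, 75.7])]
spare_a [(0.88, [309.4, 162.3]), (0.59, [248.6, 163.8])]
rest []
easel [(0.68, [229.5, 324.5])]
```

View pics/w1.png

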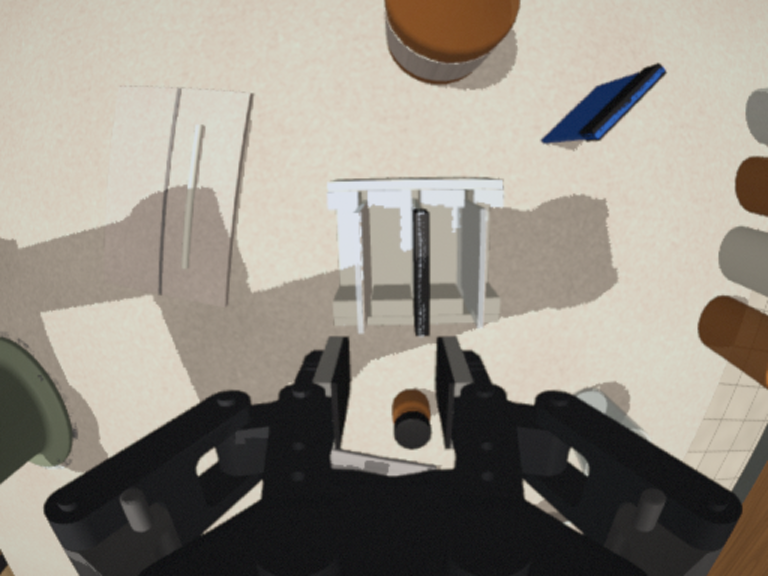

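The wrist view shows the strip from about (421,210) to (422,334) in the 1.5x picture, between the two bare spares at x≈361 and 482.

Run:
```python
from h import *
np.set_printoptions(precision=4,suppress=True)
w=bot.snapshot("wrist"); g=w["img"].astype(int).sum(2)
for r in (143,150,160,170,180,190,200,210,218): 
    c=np.where(g[r,265:300]<220)[0]+265; print(r,c.min() if len(c) else 0,c.max() if len(c) else 0,end=' | ')
c=np.where(g[130:235,281]<220)[0]+130; print('\nrows',c)
def tip(p,z=.132): return onz(w,p,z,True)
P=[tip((280.7,140)),tip((281.3,222))]; print(P,np.linalg.norm(P[0]-P[1]))
d=P[0]-P[1]; print("dir",d/np.linalg.norm(d),"mid",(P[0]+P[1])/2)
# rack box corners bottom/top near far
for p in [(330,181),(503,181)]: print(tip(np.array(p)/1.5,.062))
```

```text
143 276 284 | 150 276 284 | 160 276 285 | 170 276 285 | 180 276 285 | 190 276 286 | 200 276 285 | 210 276 285 | 218 277 285 | 
rows [139 140]
[array([0.5091, 0.3616, 0.132 ]), array([0.5255, 0.2802, 0.132 ])] 0.08294606944833127
dir [-0.1968  0.9804  0.    ] mid [0.5173 0.3209 0.132 ]
[0.4403 0.3658 0.062 ]
[0.5751 0.3907 0.062 ]
```

{"name": "play_rows", "arguments": {"steps": [[-4, 19, 20, 0, 0, -0.7], [0, 0, 40, 0, 0, 0], [0, 0, 40, 0, 0, 0], [0, 0, 26, 0, 0, 0], [0, 0, 20, 0, 0, 0], [0, 0, 20, 0, 0, 0], [0, 0, 0, 0, 0, 0], [0, 0, 0, 0, 0, 0]], "grip": 0.3}}

```text
t: 4.55
position: [0.5172, 0.3209, 0.1038]
eef_rot: [-0.0, 0.638, 0.77, -0.0]
ft_force: [0.6, 0.6, 0.2]
opening: 0.0257
gripper_force: 0.0
```

Run:
```python
from h import *
w=bot.snapshot("wrist"); save(w,"w2.png",(150,60,400,260),2.5); o=bot.observe();print(o["position"],o["ft_force"],o["opening"])
```

```text
[0.51789443 0.32124952 0.10458818] [-0.35052365  0.0685427  -0.50179551] 0.02546886856659809
```

View pics/w2.png

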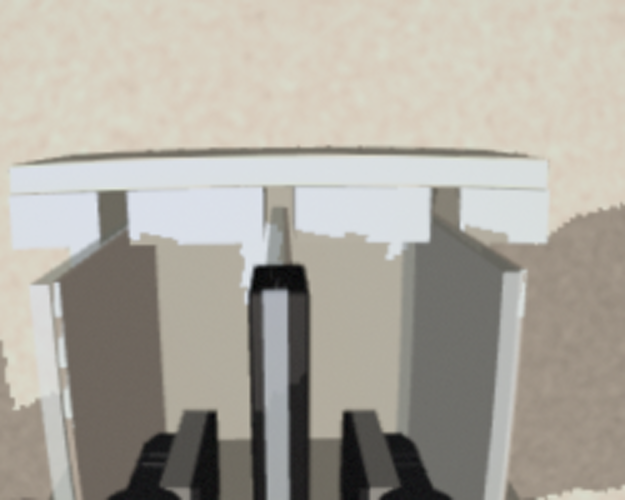

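The strip (col ≈279) sits midway between the pads (217 and 343), clear of both spares. I'll close and lift.

{"name": "play_rows", "arguments": {"steps": [[0, 0, 0, 0, 0, 0], [0, 0, 0, 0, 0, 0], [0, 0, 0, 0, 0, 0], [0, 0, 0, 0, 0, 0], [0, 0, 0, 0, 0, 0], [0, 0, -10, 0, 0, 0], [0, 0, -15, 0, 0, 0], [0, 0, -20, 0, 0, 0]], "grip": 0, "newtons": 60}}

```text
t: 5.4
position: [0.5168, 0.3206, 0.1485]
eef_rot: [-0.0, 0.638, 0.77, -0.001]
ft_force: [0.7, 0.4, -2.4]
opening: 0.009
gripper_force: 58.5
```

{"name": "play_rows", "arguments": {"steps": [[0, 0, -20, 0, 0, 0], [0, 0, -20, 0, 0, 0], [0, 0, -25, 0, 0, 0], [0, 0, -25, 0, 0, 0], [0, 0, -25, 0, 0, 0], [0, 0, 0, 0, 0, 0]]}}

```text
t: 6.0
position: [0.5189, 0.3217, 0.2677]
eef_rot: [0.001, 0.638, 0.77, 0.003]
ft_force: [0.6, 0.6, -1.1]
opening: 0.0092
gripper_force: 58.8
```

Run:
```python
from h import *
np.set_printoptions(precision=4,suppress=True)
o=bot.observe();print(o["t"],o["position"],o["ft_force"],o["opening"],o["gripper_force"])
w=bot.snapshot("wrist");t=bot.snapshot("top");s=bot.snapshot("scene"); save(w,"w3.png",scale=1.5)
for l in "rest easel index_tip cock_grip needle_mark panel".split():
  for n,c in(("w",w),("t",t),("s",s)):
    r=bot.place_of(c,l); print(l,n,[(round(a["p"],2),np.round(np.array(a["at"])*[512,384],1).tolist()) for a in r[:3]])
cv2.imwrite("pics/te.png",cv2.resize(np.ascontiguousarray(t["img"][165:225,225:290,::-1]),None,fx=9,fy=9,interpolation=cv2.INTER_CUBIC))
```

```text
6.0 [0.5189 0.3217 0.2677] [ 0.6227  0.5961 -1.1407] 0.009229559204237858 58.75385105609894
rest w []
rest t [(0.91, [257.2, 196.5])]
rest s [(0.7, [247.7, 202.7]), (0.64, [211.8, 246.8])]
easel w [(0.27, [376.1, 275.4])]
easel t []
easel s [(0.81, [252.6, 210.9])]
index_tip w []
index_tip t [(0.56, [368.2, 170.6])]
index_tip s [(0.4, [151.3, 273.0]), (0.24, [102.3, 307.1]), (0.19, [307.1, 158.3])]
cock_grip w []
cock_grip t [(0.74, [360.5, 187.1])]
cock_grip s [(0.8, [151.8, 253.6])]
needle_mark w []
needle_mark t [(0.56, [329.3, 187.1])]
needle_mark s [(0.64, [249.7, 209.6]), (0.45, [180.7, 239.0])]
panel w []
panel t [(0.86, [349.3, 185.1]), (0.53, [319.7, 132.6])]
panel s [(0.89, [166.3, 278.3]), (0.52, [246.0, 198.5])]
```

View pics/w3.png

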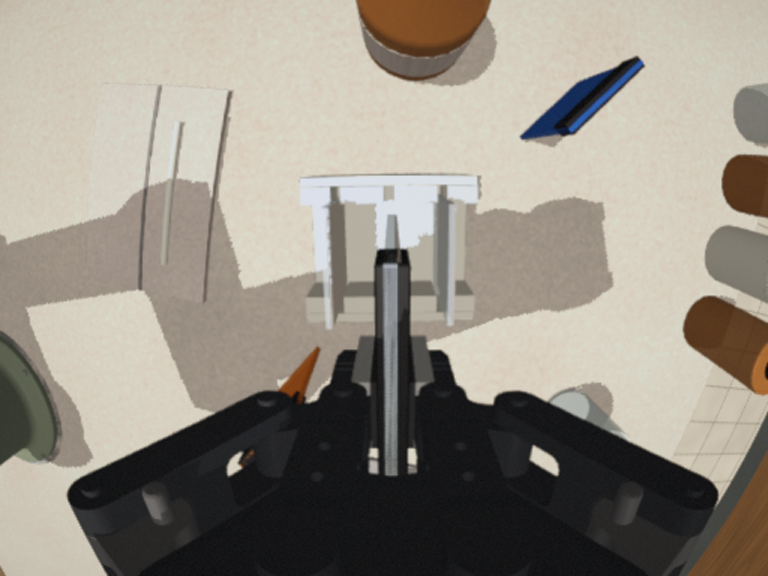

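The plate is held and vertical, and the spares have not moved. I'll carry it over the easel so that the wrist camera stands above the easel.

{"name": "play_rows", "arguments": {"steps": [[0, 0, -10, 0, 0, 5.4], [0, 0, 0, 0, 0, 5.4], [-25, -3, 0, 0, 0, 0], [-40, -1, 0, 0, 0, 0], [-45, -1, 0, 0, 0, 0], [-45, -1, 0, 0, 0, 0], [-45, -1, 0, 0, 0, 0], [-45, -1, 0, 0, 0, 0], [-45, -1, 0, 0, 0, 0], [-45, -1, 0, 0, 0, 0], [-40, -1, 0, 0, 0, 0], [-20, -1, 0, 0, 0, 0]]}}

```text
t: 8.25
position: [0.5044, -0.0771, 0.2738]
eef_rot: [0.001, 0.709, 0.705, -0.0]
ft_force: [0.8, 0.6, -1.3]
opening: 0.009
gripper_force: 58.7
```

{"name": "play_rows", "arguments": {"steps": [[0, 0, 0, 0, 0, 0], [0, 0, 0, 0, 0, 0]]}}

```text
t: 8.45
position: [0.5045, -0.074, 0.2736]
eef_rot: [-0.0, 0.708, 0.706, 0.0]
ft_force: [0.3, -0.1, -1.4]
opening: 0.0089
gripper_force: 58.7
```

Run:
```python
from h import *
np.set_printoptions(precision=4,suppress=True)
o=bot.observe();print(o["t"],o["position"],o["joint_pos"],o["opening"],o["gripper_force"])
w=bot.snapshot("wrist"); save(w,"w4.png",scale=1.56);np.savez("w4.npz",img=w["img"],K=w["K"],rvec=w["rvec"],tvec=w["tvec"])
print(ray(w,(256,192),True))
for l in "rest easel index_tip cock_grip needle_mark panel".split():
    r=bot.place_of(w,l); print(l,[(round(a["p"],2),np.round(np.array(a["at"])*[512,384],1).tolist()) for a in r[:3]])
```

```text
8.45 [ 0.5045 -0.074   0.2736] [-0.2909  0.226  -0.2193  1.1257  0.0006  1.2827] 0.008943076047589317 58.67972731590271
(array([ 0.5046, -0.0076,  0.417 ]), array([-0.0192, -0.2743, -0.9615]))
rest [(0.59, [262.6, 86.4])]
easel [(0.77, [258.7, 94.1])]
index_tip []
cock_grip [(0.26, [291.9, 211.7])]
needle_mark []
panel [(0.58, [289.9, 298.7])]
```

View pics/w4.png

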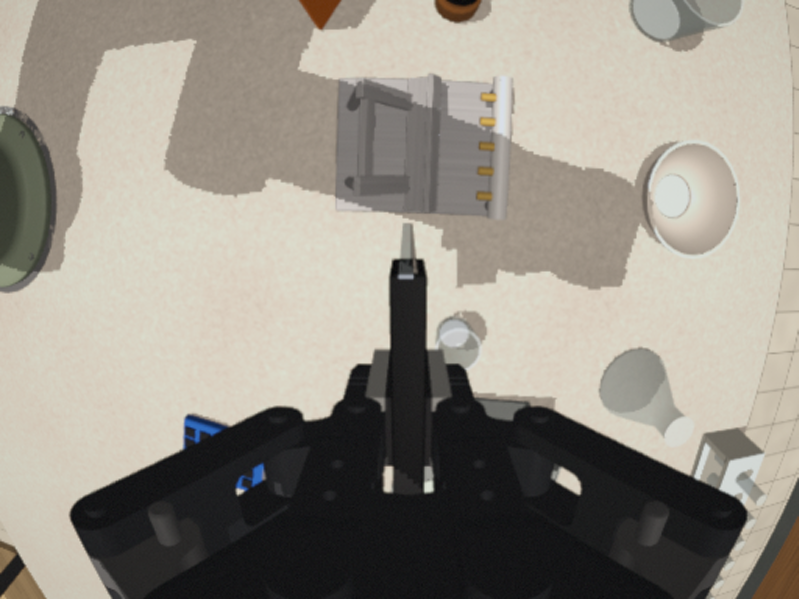

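The easel is at about (425,145) in the 1.56x picture: rest on the left (361), lip bar at 434, tube at 503. I'll overlay a model to fit its pose.

```bash
cat >> h.py <<'E'
c28,s28=np.cos(np.radians(28)),np.sin(np.radians(28))
def rest2w(p,pose):
    p=np.atleast_2d(p)/1000.; x=p[:,0]*c28-p[:,2]*s28; z=.036+p[:,0]*s28+p[:,2]*c28; y=p[:,1]
    a=pose[2]; return np.c_[pose[0]+x*np.cos(a)-y*np.sin(a),pose[1]+x*np.sin(a)+y*np.cos(a),z]
E
python3 - <<'E'
from h import *
np.set_printoptions(precision=4,suppress=True)
w=dict(np.load("w4.npz"))
print("net",onz(w,(262.6,86.4),.036,True),onz(w,(258.7,94.1),0,True))
for p in [(337,79),(337,211)]: print(onz(w,np.array(p)/1.56,0.0,True),onz(w,np.array(p)/1.56,0.01,True))
L=[onz(w,np.array(p)/1.56,.054,True) for p in [(437,75),(437,212)]]; print("lip",L)
T=[onz(w,np.array(p)/1.56,.0485,True) for p in [(505,77),(500,217)]]; print("tube",T)
pose=(L[0][0]/2+L[1][0]/2-.0107,(L[0][1]+L[1][1])/2,0.0); d=L[0]-L[1]; pose=(pose[0],pose[1],np.arctan2(-d[0],d[1])); print(pose,np.linalg.norm(d))
b=(200,35,345,150); k=5.5
im=cv2.resize(np.ascontiguousarray(w["img"][b[1]:b[3],b[0]:b[2],::-1]),None,fx=k,fy=k,interpolation=cv2.INTER_CUBIC)
def line(P,col):
    q=((proj(w,P,True)-b[:2]+.5)*k).astype(int); cv2.polylines(im,[q.reshape(-1,1,2)],False,col,1)
line(rest2w([[0,-41,72],[0,41,72],[0,41,0],[0,-41,0],[0,-41,72]],pose),(0,0,255))
line(rest2w([[18,-55,11],[18,55,11],[18,55,0],[18,-55,0],[18,-55,11]],pose),(0,255,0))
cv2.imwrite("pics/e5.png",im)
E
```

```text
net [0.5062 0.0219 0.036 ] [0.5009 0.0138 0.    ]
[0.4418 0.0776 0.    ] [0.4433 0.0755 0.01  ]
[ 0.4404 -0.0432  0.    ] [ 0.442  -0.0423  0.01  ]
lip [array([0.5274, 0.0685, 0.054 ]), array([ 0.5273, -0.0401,  0.054 ])]
tube [array([0.5819, 0.0701, 0.0485]), array([ 0.5787, -0.044 ,  0.0485])]
(np.float64(0.5166471921965904), np.float64(0.01418610128069914), np.float64(-0.0003447561305355886)) 0.10853709041662202
```

View pics/e5.png

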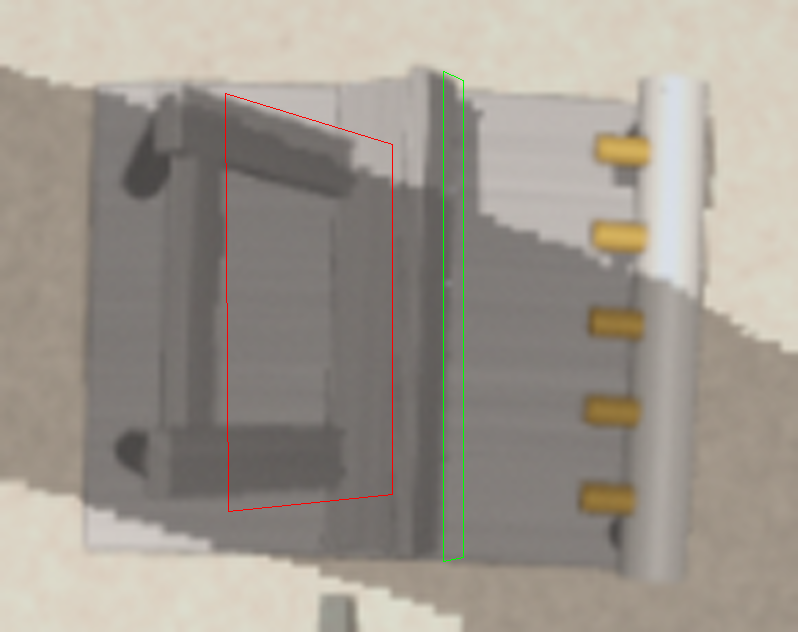

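Run:
```python
from h import *
from scipy.optimize import least_squares
np.set_printoptions(precision=4,suppress=True)
w=dict(np.load("w4.npz")); b=np.array((200,35)); k=5.5
px=lambda p:(np.array(p,float))/k+b-.5
def e2w(p,pose):
    p=np.atleast_2d(p)/1000.; a=pose[2]
    return np.c_[pose[0]+p[:,0]*np.cos(a)-p[:,1]*np.sin(a),pose[1]+p[:,0]*np.sin(a)+p[:,1]*np.cos(a),p[:,2]]
obs=np.array([px(p) for p in [(674,76),(656,580),(95,84),(85,550),(185,90),(165,497),(352,140),(345,487)]])
def f(v):
    p=v[:3];bx,tl,bz=v[3:6]
    m=np.r_[e2w([[72,tl,44],[72,-tl,44],[bx,60,bz],[bx,-60,bz]],p),rest2w([[0,41,72],[0,-41,72],[0,41,0],[0,-41,0]],p)]
    return proj(w,m,True)-obs
r=least_squares(lambda v:np.r_[f(v).ravel(),(v[5]-8)/4],[.508,.015,0,-75,60,8],loss="soft_l1",x_scale=[.01,.01,.01,1,1,1]); print(r.x,np.degrees(r.x[2])); print(f(r.x))
im=cv2.resize(np.ascontiguousarray(w["img"][35:150,200:345,::-1]),None,fx=k,fy=k,interpolation=cv2.INTER_CUBIC)
pose=r.x[:3]
def line(P,col):
    q=((proj(w,P,True)-b+.5)*k).astype(int); cv2.polylines(im,[q.reshape(-1,1,2)],False,col,1)
line(rest2w([[0,-41,72],[0,41,72],[0,41,0],[0,-41,0],[0,-41,72]],pose),(0,0,255))
line(rest2w([[18,-55,11],[18,55,11],[18,55,0],[18,-55,0],[18,-55,11]],pose),(0,255,0))
line(e2w([[-75,60,8],[75,60,8],[75,-60,8],[-75,-60,8],[-75,60,8]],pose),(255,0,0))
cv2.imwrite("pics/e6.png",im)
```

```text
[  0.5067   0.0156  -0.033  -64.8365  58.961    6.991 ] -1.888329425686536
[[-0.0756  0.1117]
 [-0.4678  0.084 ]
 [ 0.0211 -0.2294]
 [-0.0303  0.5226]
 [-0.6939 -1.281 ]
 [ 0.9818  0.4357]
 [ 0.5119 -0.2025]
 [-0.1423  0.184 ]]
```

View pics/e6.png

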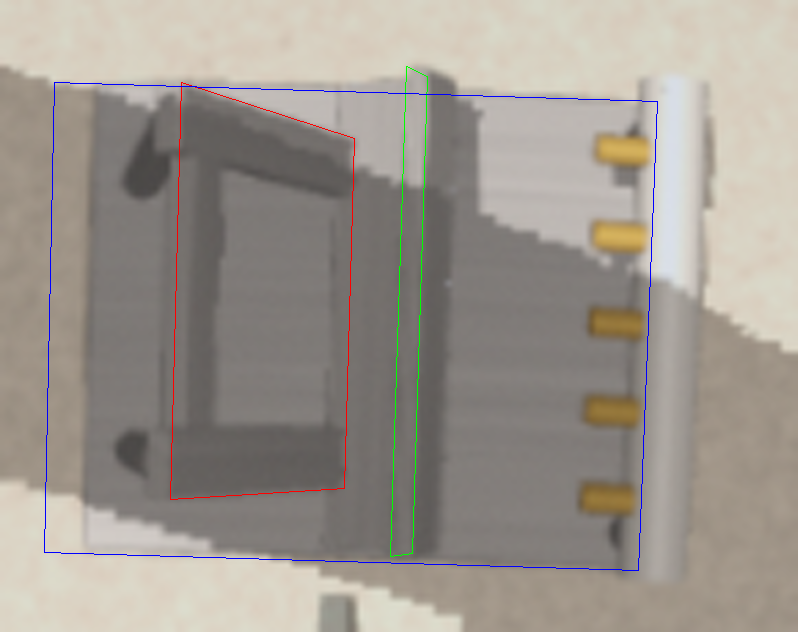

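The fit holds: rest origin about (0.507, 0.015), yaw about −1.6°, and rest, lip and base sides all line up. Next is the pose for the approach.

Run:
```python
from h import *
pose=(.507,.0152,np.radians(-1.6))
z=-(rest2w([0,0,1000],pose)-rest2w([0,0,0],pose))[0]; y=(rest2w([1000,0,0],pose)-rest2w([0,0,0],pose))[0]
G=frame(z,y)
for p in([8,0,92.3+30],[8,0,92.3+8]): P=rest2w(p,pose)[0]; print(P); plan(P,G)
```

```text
[0.45666684 0.01660593 0.14774026]
turn total [-28.    -0.39   1.55] rows 4.0 then shift [  88.4 -103.7   87.5] | shift first [ 89.8 -48.  125.9]
[0.46699119 0.01631755 0.12831542]
turn total [-28.    -0.39   1.55] rows 4.0 then shift [  88.4 -103.7  109.5] | shift first [ 89.5 -37.7 145.3]
```

{"name": "play_rows", "arguments": {"steps": [[0, 0, 0, -7, -0.1, 0.4], [0, 0, 0, -7, -0.1, 0.4], [0, 0, 0, -7, -0.1, 0.4], [0, 0, 0, -7, -0.1, 0.4], [22, -26, 0, 0, 0, 0], [22, -26, 0, 0, 0, 0], [22, -26, 0, 0, 0, 0], [22, -26, 0, 0, 0, 0], [0, 0, 20, 0, 0, 0], [0, 0, 0, 0, 0, 0], [0, 0, 0, 0, 0, 0]]}}

```text
t: 9.9
position: [0.4248, 0.0166, 0.2073]
eef_rot: [0.173, 0.696, 0.676, 0.168]
ft_force: [-0.5, -0.4, -2.6]
opening: 0.009
gripper_force: 59.4
```

```bash
cat > chk.py <<'E'
from h import *
np.set_printoptions(precision=4,suppress=True)
pose=(.507,.0152,np.radians(-1.6))
z=-(rest2w([0,0,1000],pose)-rest2w([0,0,0],pose))[0]; y=(rest2w([1000,0,0],pose)-rest2w([0,0,0],pose))[0]
G=frame(z,y); o=bot.observe(); print(o["t"],o["position"],o["joint_pos"],o["opening"],o["gripper_force"])
Rn=q2R(o["eef_rot"]); print("foot in rest mm",(np.array([Rn.apply([0,0,.0923])+o["position"]])-rest2w([0,0,0],pose))@np.c_[y,np.cross(-z,y),-z]*1000/1, "force in rest",np.array(o["ft_force"])@np.c_[y,np.cross(-z,y),-z])
plan(rest2w([8,0,92.3+8],pose)[0],G)
E
python3 chk.py
```

```text
9.9 [0.4248 0.0166 0.2073] [-0.1891 -0.2327 -0.9906  0.33    0.0744  1.4298] 0.008992224963295787 59.351497292518616
foot in rest mm [[ 7.8197 -0.9475 97.5694]] force in rest [-1.5947 -0.4621 -2.0547]
turn total [-0.03  0.05 -0.09] rows 1.0 then shift [ 0.9  0.1 89.6] | shift first [ 0.9  0.2 89.6]
```

{"name": "play_rows", "arguments": {"steps": [[1, 0, 20, 0, 0, 0], [0, 0, 25, 0, 0, 0], [0, 0, 20, 0, 0, 0], [0, 0, 10, 0, 0, 0], [0, 0, 8, 0, 0, 0], [0, 0, 0, 0, 0, 0], [0, 0, 0, 0, 0, 0]]}}

```text
t: 10.6
position: [0.4642, 0.016, 0.1343]
eef_rot: [0.174, 0.697, 0.675, 0.169]
ft_force: [-0.0, -0.6, -1.8]
opening: 0.0092
gripper_force: 59.2
```

```bash
python3 chk.py
```

```text
10.6 [0.4642 0.016  0.1343] [-0.167  -0.0011 -1.0493  0.0375  0.0639  1.4503] 0.009172164946217429 59.184218645095825
foot in rest mm [[ 8.3299 -0.4885 14.5869]] force in rest [-0.851  -0.6058 -1.6167]
turn total [ 0.02  0.08 -0.14] rows 1.0 then shift [ 0.4 -0.3  6.6] | shift first [ 0.4 -0.3  6.6]
```

{"name": "play_rows", "arguments": {"steps": [[0, 0, 3, 0, 0, 0], [0, 0, 3, 0, 0, 0], [0, 0, 2, 0, 0, 0], [0, 0, 2, 0, 0, 0], [0, 0, 0, 0, 0, 0]]}}

```text
t: 11.1
position: [0.4685, 0.0161, 0.1248]
eef_rot: [0.174, 0.696, 0.676, 0.168]
ft_force: [-0.6, 0.2, -2.4]
opening: 0.0088
gripper_force: 59.3
```

{"name": "play_rows", "arguments": {"steps": [[0, 0, 1, 0, 0, 0], [0, 0, 1, 0, 0, 0], [0, 0, 0, 0, 0, 0]]}}

```text
t: 11.4
position: [0.4695, 0.0161, 0.1231]
eef_rot: [0.174, 0.696, 0.676, 0.168]
ft_force: [-0.4, -0.1, -2.2]
opening: 0.0088
gripper_force: 59.3
```

{"name": "play_rows", "arguments": {"steps": [[0, 0, 1, 0, 0, 0], [0, 0, 0, 0, 0, 0]]}}

```text
t: 11.6
position: [0.4699, 0.0161, 0.1223]
eef_rot: [0.174, 0.696, 0.676, 0.168]
ft_force: [-1.0, 0.2, -1.7]
opening: 0.0087
gripper_force: 59.3
```

```bash
python3 chk.py
```

```text
11.6 [0.4699 0.0161 0.1223] [-0.164   0.0388 -1.0552 -0.0082  0.0626  1.4526] 0.008727183797469524 59.272931814193726
foot in rest mm [[ 7.7881 -0.2485  1.2938]] force in rest [-1.6687  0.2093 -1.065 ]
turn total [ 0.    0.06 -0.12] rows 1.0 then shift [ 0.1  0.2 -6.7] | shift first [ 0.1  0.2 -6.7]
```

{"name": "play_rows", "arguments": {"steps": [[0, 0, 1, 0, 0, 0], [0, 0, 0, 0, 0, 0]]}}

```text
t: 11.8
position: [0.4703, 0.0163, 0.1222]
eef_rot: [0.174, 0.696, 0.676, 0.169]
ft_force: [-9.3, 1.2, 13.6]
opening: 0.0091
gripper_force: 62.2
```

{"name": "play_rows", "arguments": {"steps": [[0, -1.5, 0, 0, 0, 0], [0, -1.5, 0, 0, 0, 0], [0, 0, 0, 0, 0, 0]]}}

```text
t: 12.1
position: [0.4694, 0.0162, 0.1217]
eef_rot: [0.175, 0.696, 0.675, 0.17]
ft_force: [-4.6, 1.2, 8.6]
opening: 0.0091
gripper_force: 61.2
```

{"name": "play_rows", "arguments": {"steps": [[0, -1, 0.5, 0, 0, 0], [0, 0, 0, 0, 0, 0], [0, 0, 0, 0, 0, 0]]}}

```text
t: 12.4
position: [0.4694, 0.0163, 0.1216]
eef_rot: [0.176, 0.696, 0.675, 0.171]
ft_force: [-9.0, 2.7, 17.9]
opening: 0.0088
gripper_force: 62.8
```

```bash
python3 chk.py
```

```text
12.4 [0.4694 0.0163 0.1216] [-0.1648  0.038  -1.0637 -0.0218  0.0642  1.4515] 0.008755536424162897 62.84862041473389
foot in rest mm [[ 7.522  -0.0228  0.9903]] force in rest [ 0.4356  2.4863 20.0406]
turn total [ 0.35  0.04 -0.08] rows 1.0 then shift [-0.  1. -7.] | shift first [-0.   1.1 -7. ]
```

The foot is on the ledge (about 20 N). I'll ease up 1.5 mm and then slide back to the rest.

{"name": "play_rows", "arguments": {"steps": [[0, 0, -1.5, 0, 0, 0], [0, 0, 0, 0, 0, 0], [0, 0, 0, 0, 0, 0]]}}

```text
t: 12.7
position: [0.4662, 0.0162, 0.1203]
eef_rot: [0.173, 0.696, 0.676, 0.168]
ft_force: [-0.7, -0.5, -1.2]
opening: 0.0092
gripper_force: 59.4
```

```bash
python3 chk.py
```

```text
12.7 [0.4662 0.0162 0.1203] [-0.1656  0.0367 -1.0654 -0.0158  0.0632  1.4512] 0.009172254857416672 59.3564647436142
foot in rest mm [[ 3.4427 -0.2871  1.2691]] force in rest [-1.1671 -0.5138 -0.6992]
turn total [-0.03  0.07 -0.12] rows 1.0 then shift [ 0.2  4.5 -6.7] | shift first [ 0.2  4.5 -6.7]
```

{"name": "play_rows", "arguments": {"steps": [[0, -1, 0, 0, 0, 0], [0, 0, 0, 0, 0, 0], [0, 0, 0, 0, 0, 0]]}}

```text
t: 13.0
position: [0.4655, 0.0162, 0.1199]
eef_rot: [0.174, 0.696, 0.676, 0.168]
ft_force: [0.2, -0.1, -1.3]
opening: 0.009
gripper_force: 59.3
```

{"name": "play_rows", "arguments": {"steps": [[0, -1, 0, 0, 0, 0], [0, 0, 0, 0, 0, 0], [0, 0, 0, 0, 0, 0]]}}

```text
t: 13.3
position: [0.4652, 0.0162, 0.1199]
eef_rot: [0.174, 0.696, 0.676, 0.169]
ft_force: [2.1, 0.0, -1.9]
opening: 0.0092
gripper_force: 59.2
```

```bash
python3 chk.py
```

```text
13.3 [0.4652 0.0162 0.1199] [-0.1663  0.0355 -1.0696 -0.0202  0.0638  1.4507] 0.009174581262492262 59.21141445636749
foot in rest mm [[ 2.5466 -0.2795  1.3962]] force in rest [ 0.9259  0.0794 -2.6692]
turn total [ 0.06  0.06 -0.12] rows 1.0 then shift [ 0.2  5.6 -6.6] | shift first [ 0.2  5.6 -6.6]
```

{"name": "play_rows", "arguments": {"steps": [[0, -0.5, 0.5, 0, 0, 0], [0, 0, 0.4, 0, 0, 0], [0, 0, 0, 0, 0, 0], [0, 0, 0, 0, 0, 0]]}}

```text
t: 13.7
position: [0.4654, 0.0164, 0.1196]
eef_rot: [0.174, 0.696, 0.676, 0.169]
ft_force: [-5.7, 0.9, 10.0]
opening: 0.0087
gripper_force: 61.4
```

```bash
python3 chk.py
```

```text
13.7 [0.4654 0.0164 0.1196] [-0.166   0.0364 -1.0711 -0.0239  0.0643  1.4507] 0.008724615107310811 61.383397579193115
foot in rest mm [[ 2.6951 -0.0006  1.024 ]] force in rest [-0.3573  0.7073 11.5352]
turn total [ 0.14  0.04 -0.1 ] rows 1.0 then shift [-0.1  5.5 -7. ] | shift first [-0.1  5.5 -7. ]
```

The foot is on the ledge and the back is on the rest, both where the model puts them. I'll release gently.

{"name": "play_rows", "arguments": {"steps": [[0, 0, 0, 0, 0, 0], [0, 0, 0, 0, 0, 0], [0, 0, 0, 0, 0, 0], [0, 0, 0, 0, 0, 0]], "grip": 0.22, "newtons": 30}}

```text
t: 14.1
position: [0.4644, 0.0163, 0.1183]
eef_rot: [0.173, 0.696, 0.676, 0.168]
ft_force: [-0.4, 0.5, -0.9]
opening: 0.0191
gripper_force: 0.0
```

```bash
python3 chk.py
python3 - <<'E'
from h import *
w=bot.snapshot("wrist"); s=bot.snapshot("scene")
a=cv2.resize(np.ascontiguousarray(w["img"][:,:,::-1]),(400,300)); a=cv2.resize(np.ascontiguousarray(w["img"][100:300,156:422,::-1]),(400,300),interpolation=cv2.INTER_CUBIC)
b=cv2.resize(np.ascontiguousarray(s["img"][140:260,170:330,::-1]),(400,300),interpolation=cv2.INTER_CUBIC)
cv2.imwrite("pics/rel.png",np.hstack([a,b]))
E
```

```text
14.1 [0.4644 0.0163 0.1183] [-0.1663  0.0383 -1.0719 -0.0237  0.0636  1.4505] 0.01913050477031056 0.0
foot in rest mm [[ 0.9156 -0.2294  0.3479]] force in rest [-0.7662  0.4418 -0.6028]
turn total [-0.03  0.06 -0.12] rows 1.0 then shift [ 0.1  7.  -7.7] | shift first [ 0.1  7.  -7.7]
```

View pics/rel.png

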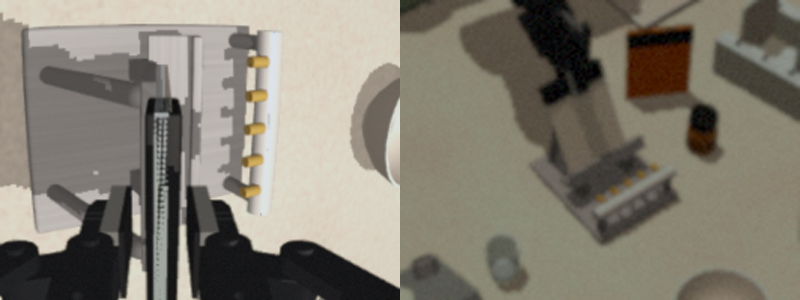

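The plate stands free between the open pads, leaning on the rest with its foot behind the lip. The other items are in place. I'll withdraw along the plate.

{"name": "play_rows", "arguments": {"steps": [[0, 1.5, -5, 0, 0, 0], [0, 0, -20, 0, 0, 0], [0, 0, -30, 0, 0, 0], [0, 0, -40, 0, 0, 0], [0, 0, -40, 0, 0, 0], [0, 0, 0, 0, 0, 0], [0, 0, 0, 0, 0, 0]]}}

```text
t: 14.9
position: [0.4032, 0.0179, 0.2399]
eef_rot: [0.175, 0.696, 0.675, 0.17]
ft_force: [0.3, 0.5, 0.1]
opening: 0.0186
gripper_force: 0.0
```

```bash
python3 chk.py
python3 - <<'E'
from h import *
np.set_printoptions(precision=4,suppress=True)
s=bot.snapshot("scene");t=bot.snapshot("top")
pose=(.507,.0152,np.radians(-1.6))
print("expected plate origin s,t",proj(s,rest2w([2.5,0,0],pose)),proj(t,rest2w([2.5,0,0],pose)))
for n,c in(("s",s),("t",t)):
  for l in("plate","rest","panel","cock_grip","index_tip","needle_mark"):
    r=bot.place_of(c,l); print(n,l,[(round(a["p"],2),np.round(np.array(a["at"])*[512,384],1).tolist()) for a in r[:4]])
E
```

```text
14.9 [0.4032 0.0179 0.2399] [-0.1998 -0.3348 -0.9603  0.4585  0.0791  1.421 ] 0.018582797108918685 0.0
foot in rest mm [[  4.4298  -0.3359 136.5242]] force in rest [ 0.3129  0.52   -0.0203]
turn total [ 0.23  0.11 -0.11] rows 1.0 then shift [  0.2   3.9 128.5] | shift first [  0.4   3.4 128.5]
expected plate origin s,t [[249.5608 203.2877]] [[255.0912 195.053 ]]
s plate [(0.95, [379.1, 172.5]), (0.92, [251.5, 200.9]), (0.74, [269.5, 177.4])]
s rest [(0.62, [245.5, 198.1])]
s panel [(0.74, [248.5, 202.5]), (0.68, [164.3, 277.8])]
s cock_grip [(0.77, [149.7, 252.6])]
s index_tip [(0.32, [212.1, 249.2])]
s needle_mark [(0.43, [182.6, 240.0])]
t plate [(0.65, [252.1, 192.5]), (0.58, [130.2, 155.5]), (0.45, [215.1, 216.4])]
t rest [(0.57, [255.7, 198.2])]
t panel [(0.82, [351.4, 183.2])]
t cock_grip [(0.76, [357.3, 187.7])]
t index_tip [(0.48, [367.5, 173.8])]
t needle_mark [(0.74, [370.0, 170.7]), (0.42, [329.4, 189.3])]
```

The plate's net position agrees with the seated pose. Next is the panel: I'll move for a look square to its face, keeping above the wash bottle.

Run:
```python
from h import *
a=np.radians(-6.9); c35,s35=np.cos(np.radians(35)),np.sin(np.radians(35))
n=np.array([-s35*np.cos(a),-s35*np.sin(a),c35]); y=np.array([-np.sin(a),np.cos(a),0])
G=frame(-n,np.cross(y,n)); print(G.as_matrix())
plan(np.array([.547,-.3285,.068])+n*.2-.08*y,G)
t=bot.snapshot("top")
for l in("wash_bottle","small_beaker"):
    r=bot.place_of(t,l); print(l,[(round(q["p"],2),onz(t,np.array(q["at"])*[512,384],0)) for q in r[:2]])
```

```text
[[ 0.12013684  0.81321921  0.56942222]
 [ 0.99275734 -0.09841034 -0.06890766]
 [ 0.          0.57357644 -0.81915204]]
turn total [-7.  -2.7  4.4] rows 1.0 then shift [-406.8   53.8   45.6] | shift first [-411.4   26.5   21.4]
wash_bottle [(0.7, array([0.50315987, 0.0101204 , 0.        ])), (0.66, array([ 5.26192239e-01, -4.87904493e-01, -2.22044605e-16]))]
small_beaker [(0.49, array([ 0.55080943, -0.1491546 ,  0.        ]))]
```

{"name": "play_rows", "arguments": {"steps": [[0, 0, 0, -7, -2.7, 4.4], [-30, 5, 5, 0, 0, 0], [-42, 5, 5, 0, 0, 0], [-42, 5, 5, 0, 0, 0], [-42, 5, 5, 0, 0, 0], [-42, 5, 5, 0, 0, 0], [-42, 5, 5, 0, 0, 0], [-42, 5, 5, 0, 0, 0], [-42, 5, 5, 0, 0, 0], [-42, 6, 3, 0, 0, 0], [-41, 7, 3, 0, 0, 0], [0, 0, 0, 0, 0, 0]], "grip": 0.45}}

```text
t: 16.95
position: [0.4237, -0.4005, 0.2317]
eef_rot: [0.226, 0.714, 0.632, 0.198]
ft_force: [0.0, -0.2, -0.3]
opening: 0.0381
gripper_force: 0.0
```

{"name": "play_rows", "arguments": {"steps": [[0, 0, 0, 0, 0, 0], [0, 0, 0, 0, 0, 0]]}}

```text
t: 17.15
position: [0.4232, -0.3928, 0.2305]
eef_rot: [0.224, 0.714, 0.633, 0.199]
ft_force: [0.2, 0.5, -1.2]
opening: 0.0382
gripper_force: 0.0
```

Run:
```python
from h import *
np.set_printoptions(precision=4,suppress=True)
o=bot.observe(); print(o["t"],o["position"],o["joint_pos"],o["opening"])
for k in range(2):
  w=bot.snapshot("wrist")
  for l in("panel","cock_grip","index_tip","needle_mark"):
    r=bot.place_of(w,l); print(l,[(round(a["p"],2),np.round(np.array(a["at"])*[512,384],1).tolist()) for a in r[:3]])
  for l in("cock_grip","index_tip"):
    r=bot.recognise(w,l); print(l,[(round(a["p"],2),np.round(np.array(a["extent"])*[512,384,512,384],1).tolist()) for a in r[:2]])
np.savez("w7.npz",img=w["img"],K=w["K"],rvec=w["rvec"],tvec=w["tvec"]); print(ray(w,(256,192),True))
g=w["img"].mean(2); 
sub=g[40:240:4,140:380:2].astype(int)
print("\n".join("".join(" .:-=+*#%@"[9-min(9,v//26)] for v in row) for row in sub))
```

```text
17.15 [ 0.4232 -0.3928  0.2305] [-1.1431  0.1272 -0.6282  0.469   0.5111  0.6383] 0.03817552064472716
panel [(0.76, [235.5, 88.1])]
cock_grip [(0.68, [274.2, 106.6])]
index_tip [(0.52, [307.2, 127.2])]
needle_mark [(0.69, [245.1, 15.9])]
cock_grip [(0.69, [278.7, 123.6, 40.4, 81.3]), (0.23, [58.4, 123.8, 113.7, 79.9])]
index_tip [(0.48, [305.5, 125.6, 32.5, 14.0])]
panel [(0.86, [233.6, 90.3])]
cock_grip [(0.96, [271.7, 107.4])]
index_tip []
needle_mark []
cock_grip []
index_tip []
(array([ 0.3504, -0.3179,  0.349 ]), array([ 0.4989, -0.3372, -0.7984]))
::::::::::::::::::::::::::++****+==------------==+****==-------------------------------------------===----::::::::::::::
::::::::::::::::::::::::::++****=-----------------------------------------------------------------===---::::::::::::::::
::::::::::::::::::::::::::=*****+-----===----------------------------------------------------------=-:::::::::::::::::::
::::::::::::::::::::::::::++****=------------------------------------------------------------------:::::::::::::::::::::
::::::::::::::::::::::::::+*****+----------------------=
[... 4809 characters left out ...]
....:......::=+++++++++++++++++++++++++++=-:...::::::::.::::::..:::....::......:..::.:::::::::.
.:::......:..:...........:.......:..:====++++++++++++++++++++++++++++++-::..:::::::::::::......::.....::.:::::::::::::::
..::.........:................::..::-++++++===+++++++++++++++++++++====-===-::::-------::::::..:..:.:.::.:::::.:::::::::
:::....:::..::::........:.::..:...:***##@@*======++++++++++++++==-------------::%@%#***+::..:..::..:::::::::::::::::::::
.:::::.:::.....::.:.:::.:...::::::***##%@@#=========+++++++++==--::::-----------%@@#*##*-:::..::.:...:.:...:::::::::::::
.:::::::.:...:.:::...:..::::=#@@@#**#*%@@%#=============+++==--::::::::--------+@@@@#***#%@@%+:.....::..:.::::::::::::::
```

```bash
cat > pan.py <<'E'
from h import *
from scipy.optimize import minimize,least_squares
np.set_printoptions(precision=4,suppress=True)
c35,s35=np.cos(np.radians(35)),np.sin(np.radians(35))
def basis(yaw):
    y=np.array([-np.sin(yaw),np.cos(yaw),0]); n=np.array([-s35*np.cos(yaw),-s35*np.sin(yaw),c35]); return np.cross(y,n),y,n
def onplane(w,px,P0,n):
    o,d=ray(w,px,True); return o+d*((P0-o)@n)/(d@n)
if __name__=="__main__":
    w=dict(np.load("w7.npz")); g=cv2.GaussianBlur(w["img"].mean(2).astype(np.float32),(3,3),0)
    def edge(v,a,b): # strongest step position between a,b
        d=np.diff(v[a:b]); i=np.argmax(np.abs(d)); return a+i+.5
    L=[];Rr=[]
    for r in range(50,130,4):
        L.append(onz(w,(edge(g[r],198,212),r),.035,True)[:2])
    for r in range(66,160,4):
        Rr.append(onz(w,(edge(g[r],330,348),r),.125,True)[:2])
    L,Rr=np.array(L),np.array(Rr)
    out=[]
    for nme,Q in(("low",L),("high",Rr)):
        k=np.polyfit(Q[:,1],Q[:,0],1); res=Q[:,0]-np.polyval(k,Q[:,1]); ok=abs(res)<.0025; k=np.polyfit(Q[ok,1],Q[ok,0],1); out.append(k)
        print(nme,k,"yaw",-np.degrees(np.arctan(k[0])),ok.sum(),len(ok))
    yaw=-np.arctan((out[0][0]+out[1][0])/2); ys=-.33
    xl,xh=[np.polyval(k,ys) for k in out]; print("width",(xh-xl)*np.cos(yaw),"yaw",np.degrees(yaw))
    P0=np.array([(xl+xh)/2,ys,.08]); ex,ey,n=basis(yaw)
    img=w["img"].astype(int); m=(g>205).astype(np.uint8); m[:50]=0;m[165:]=0;m[:,:210]=0;m[:,332:]=0
    nl,lab,st,_=cv2.connectedComponentsWithStats(m); i=1+np.argmax(st[1:,4]); cn=cv2.findContours((lab==i).astype(np.uint8),cv2.RETR_EXTERNAL,cv2.CHAIN_APPROX_NONE)[0][0][:,0]
    hull=cn
    Q=np.array([[(onplane(w,p,P0,n)-P0)@ex,(onplane(w,p,P0,n)-P0)@ey] for p in hull])
    f=lambda v:np.hypot(Q[:,0]-v[0],Q[:,1]-v[1])-v[2]
    r=least_squares(f,[*Q.mean(0),.05],loss="cauchy",f_scale=.0007); print("circle",r.x,"inliers",(abs(f(r.x))<.0012).sum(),len(Q))
    A=P0+ex*r.x[0]+ey*r.x[1]; print("axis on face",A,"grip",A+n*.041,"proj grip",proj(w,A+n*.041,True))
    np.savez("panel.npz",A=A,yaw=yaw)
E
python3 pan.py
```

```text
low [0.1208 0.5288] yaw -6.889799415077571 20 20
high [0.1326 0.6546] yaw -7.551912955846449 24 24
width 0.12099416892859659 yaw -7.221098548228896
circle [ 0.0008 -0.0088  0.0592] inliers 277 535
axis on face [ 0.5494 -0.3388  0.0804] grip [ 0.5261 -0.3358  0.114 ] proj grip [[271.9049 105.877 ]]
```

```bash
cat > lev.py <<'E'
from pan import *
def sil(w,G,yaw,phi,k=4):
    ex,ey,n=basis(yaw); d=-(np.cos(phi)*ey-np.sin(phi)*ex); s=np.cross(n,d)  # d: long end direction
    C=[G+d*a+s*b+n*c for a in(.059,-.022) for b in(.006,-.006) for c in(.011,-.011)]
    q=cv2.convexHull(((proj(w,np.array(C),True)+.5)*k*16).astype(np.int32)); m=np.zeros((384*k,512*k),np.uint8); cv2.fillConvexPoly(m,q,1,shift=4); return cv2.resize(m.astype(np.float32),(512,384),interpolation=cv2.INTER_AREA)
def fit(w,mask,G0,yaw,phi0,free=3,roi=(40,220,215,335)):
    ex,ey,n=basis(yaw); a,b,c,d=roi
    mk=mask[a:b,c:d].astype(np.float32)
    def cost(v): return np.abs(sil(w,G0+(ex*v[0]+ey*v[1]+n*(v[3] if free>3 else 0))*.001,yaw,np.radians(v[2]))[a:b,c:d]-mk).sum()
    best=None
    for st in(-6,0,6):
        v0=[0,0,np.degrees(phi0)+st]+([0] if free>3 else [])
        r=minimize(cost,v0,method="Nelder-Mead",options=dict(initial_simplex=np.array([v0]+[np.array(v0)+np.eye(len(v0))[i]*4 for i in range(len(v0))]),xatol=.02,fatol=.05,maxiter=300))
        if best is None or r.fun<best.fun: best=r
    return best
def tabfit(w,A,yaw,dark):
    # dark pixels of tab -> radial/angle on plane 8 mm above face
    ex,ey,n=basis(yaw); P=A+n*.008
    v=[]
    for p in np.argwhere(dark)[:, ::-1]:
        q=onplane(w,p,P,n)-P; v.append([q@ex,q@ey])
    v=np.array(v); r=np.hypot(*v.T); ang=np.arctan2(v[:,0],-v[:,1]); return v,r,ang
if __name__=="__main__":
    z=np.load("panel.npz"); A,yaw=z["A"],float(z["yaw"]); w=dict(np.load("w7.npz")); g=w["img"].mean(2)
    ex,ey,n=basis(yaw)
    print("wall foot",onz(w,(192,90),0,True),"low edge",onz(w,(205,90),.035,True),"right",onz(w,(336.5,90),.125,True))
    mask=g<80; mask[:75]=0
    for fr in(3,4):
        r=fit(w,mask,A+n*.041,yaw,np.radians(5),fr); print(fr,r.x,r.fun,mask[40:220,215:335].sum())
    print("\n".join(" ".join(f"{int(x):3d}" for x in row) for row in g[112:134,286:326:1]))
E
python3 lev.py
```

```text
wall foot [ 0.4918 -0.3091  0.    ] low edge [ 0.4935 -0.3119  0.035 ] right [ 0.6105 -0.3253  0.125 ]
3 [-0.5536 -0.5017 19.2505] 158.875 958
4 [ -0.0672   0.1744  18.9405 -15.6966] 110.6875 958
220 220 218 204 200 216 219 207 201 201 216 219 220 221 221 221 221 221 221 221 221 221 221 221 221 221 221 221 221 221 221 221 221 221 221 221 221 215 192 171
221 219 202 174 167 200 213 198 165 151 188 197 210 220 221 221 221 221 221 221 221 221 221 222 221 221 221 221 221 221 221 221 221 221 221 222 221 212 190 170
221 218 187 159 141 158 179 185 186 181 168 147 183 216 219 219 219 220 221 221 221 221 221 221 221 221 221 221 221 221 221 221 221 221 221 221 220 210 183 170
221 218 189 155 127 112 117 133 168 190 199 183 163 193 196 194 197 210 218 221 221 221 221 221 221 221 221 221 221 221 221 221 222 222 221 221 220 209 182 170
221 220 212 190 168 133 111 104 113 141 168 171 153 157 140 126 138 171 197 211 218 219 221 221 221 221 221 221 221 222 222 221 222 221 221 221 220 207 176 169
220 220 220 215 211 204 167 137 112 106 111 116 120 125  87  81 103 116 142 170 188 198 212 219 220 221 
[... 1915 characters left out ...]
 199 140 108 102 101 102 103 105 105 115 151 168 170 170 171
107 186 217 221 221 221 221 221 221 221 221 221 221 221 221 221 222 221 221 221 222 222 222 221 221 211 180 168 149 127 109 103 104 106 116 155 169 171 171 171
 80 165 209 220 221 221 221 221 221 221 221 221 221 221 221 221 221 221 221 222 221 222 222 221 222 221 218 218 216 206 175 133 111 113 133 161 170 170 171 171
 69 136 197 219 221 221 221 221 221 221 221 221 221 221 221 221 221 221 221 222 221 221 222 222 222 221 222 222 221 220 215 202 171 140 154 168 171 171 171 172
 66 108 187 218 221 221 221 221 221 221 221 221 221 221 221 221 222 222 221 222 221 222 222 222 221 222 221 222 222 221 215 195 172 167 168 170 170 170 171 171
```

The lever is at about 19° and the tab is dark and clear in the data, but the scale suggests a different depth. I'll take a second vantage point to triangulate.

{"name": "play_rows", "arguments": {"steps": [[10, 45, 0, 0, 0, 0], [10, 45, 0, 0, 0, 0], [0, 10, 0, 0, 0, 0], [0, 0, 0, 0, 0, 0], [0, 0, 0, 0, 0, 0], [0, 0, 0, 0, 0, 0]]}}

```text
t: 18.45
position: [0.5057, -0.3837, 0.2864]
eef_rot: [0.223, 0.714, 0.633, 0.199]
ft_force: [0.6, 0.5, 0.7]
opening: 0.0384
gripper_force: 0.0
```

```bash
cat > two.py <<'E'
from lev import *
o=bot.observe(); print(o["t"],o["position"])
w2=bot.snapshot("wrist"); np.savez("w8.npz",img=w2["img"],K=w2["K"],rvec=w2["rvec"],tvec=w2["tvec"]); w1=dict(np.load("w7.npz"))
for l in("cock_grip","index_tip","panel","needle_mark"):
    r=bot.place_of(w2,l); print(l,[(round(a["p"],2),np.round(np.array(a["at"])*[512,384],1).tolist()) for a in r[:2]])
g=w2["img"].mean(2)
sub=g[40:260:4,120:380:2].astype(int)
print("\n".join("".join(" .:-=+*#%@"[9-min(9,v//26)] for v in row) for row in sub))
E
python3 two.py
```

```text
18.45 [ 0.5057 -0.3837  0.2864]
cock_grip [(0.6, [175.2, 125.4]), (0.59, [273.4, 35.2])]
index_tip [(0.59, [217.9, 144.4])]
panel [(0.72, [168.5, 107.0])]
needle_mark [(0.56, [154.9, 38.8])]
::-==========----==---=-------------------------------------------==--------=-========-----:::::::::::::::::::::::::::::::::::::=#
:+*=====-====----*+----++------------------------------------------==------==========----::::::::::::::::::::::::::::::::::::::--*
=+*=======------=*=----=+=---------------------------------------=-:==-----=========---:::::::::::::::::::::::::::--:::::::::::::#
++*======--=----+*-----+++----------------------------------------::.:===-==========-::::::::::::::::::::::::::::::::::::-:::::--*
=+*======--=+---+*----+++=----------------------------------------:::..:-=========-:.::::::::::::::::::::::::::::::::::::::::::::*
++*======---==+=--=+**+=------------------------------------------:.::..:.::::::::::::::.::::::::::::.:::::::.:::::::::::::::::::+
*#*=====---------====---------------------------------------------:.:::..::::.:::::::.::::...:::::::::::::::.::::::::::::::
[... 5595 characters left out ...]
....-@@@@##***%@@%+:::..........::::::::::::+
:....:.........======+++++++++++++===%@@@%#****#@@@%#:...:....:.::.......................-@@@@%****#%@@@@=....:......::::::-:::::*
::.:...::....:.:=======++++++++=----%@@@@##***#%@@@@#:...::::........:.:.................=@@@@@#*****%@@@%-::..:....:::::::::::::*
::..:::.......::-========+++==--::-#@@@%#*****%@@@@@#::::....:.......:.:...........:.....+@@@@@@#*#**#@@@@@=........:::::::::::::*
.:::::::::::.....:========+=--:::-%@@@@%#****#@@@@%@%:..........:.:......................+@@@@@@%#****#@@%@@=.......::::::::::::-*
.:.::::..::::....::-=======-:::-+%@@@@@%#+++*%%@@%@%%::..:.........:::..::::....:.::....:*@@@@@@%*+++*#%@@@@@+-:....::::::::::::=*
```

```bash
cat > joint.py <<'E'
from lev import *
ws=[dict(np.load("w7.npz")),dict(np.load("w8.npz"))]; th=[80,62]; roi=[(75,220,215,300),(95,200,150,212)]
ms=[(w["img"].mean(2)<t) for w,t in zip(ws,th)]
z=np.load("panel.npz"); A,yaw=z["A"],float(z["yaw"]); ex,ey,n=basis(yaw)
G0=A+n*.035
def cost(v,sel=(0,1)):
    G=G0+(ex*v[0]+ey*v[1]+n*v[3])*.001; c=0
    for i in sel:
        a,b,cc,d=roi[i]; c+=np.abs(sil(ws[i],G,yaw,np.radians(v[2]))[a:b,cc:d]-ms[i][a:b,cc:d]).sum()
    return c
if __name__=="__main__":
  for sel in((0,1),(1,)):
    v0=np.array([0,0,19,0.]); r=minimize(cost,v0,args=(sel,),method="Nelder-Mead",options=dict(initial_simplex=np.array([v0]+[v0+np.eye(4)[i]*5 for i in range(4)]),xatol=.02,fatol=.05,maxiter=500))
    G=G0+(ex*r.x[0]+ey*r.x[1]+n*r.x[3])*.001; print(r.x,r.fun,[cost(r.x,(i,)) for i in(0,1)],[m[a:b,c:d].sum() for m,(a,b,c,d) in zip(ms,roi)]); print("grip",G,"axis face",G-n*.041)
  print("net tri",tri([ray(ws[0],(272.5,107),True),ray(ws[1],(175.2,125.4),True)]))
  print("index tri",tri([ray(ws[0],(307.2,127.2),True),ray(ws[1],(217.9,144.4),True)]))
  g=ws[1]["img"].mean(2); print("\n".join(" ".join(f"{int(x):3d}" for x in row) for row in g[126:150,196:240:1]))
E
python3 joint.py
```

```text
[-0.8445  0.0517 18.7227  3.972 ] 384.75 [np.float32(150.4375), np.float32(234.3125)] [np.int64(956), np.int64(1173)]
grip [ 0.5266 -0.3358  0.1119] axis face [ 0.5499 -0.3388  0.0783]
[-3.1678 -0.75   20.4214 -0.2288] 199.25 [np.float32(424.8125), np.float32(199.25)] [np.int64(956), np.int64(1173)]
grip [ 0.527  -0.3367  0.1071] axis face [ 0.5503 -0.3396  0.0735]
net tri (array([ 0.5265, -0.3351,  0.114 ]), [0.0018731587711548067, 0.0018731587711547481])
index tri (array([ 0.5716, -0.3632,  0.1134]), [0.0005695097270291703, 0.0005695097270291962])
120 179 217 220 220 220 220 220 221 220 220 212 207 208 210 212 218 221 221 221 221 221 221 221 221 221 221 221 221 221 221 221 221 221 221 221 221 221 221 221 218 189 164 162
122 182 217 221 220 220 220 220 220 220 221 220 220 220 220 220 220 221 221 220 221 220 221 221 221 221 221 221 221 221 221 221 221 222 221 221 221 221 221 221 215 188 165 162
130 192 218 220 220 220 221 220 220 220 220 220 220 220 220 221 221 221 221 221 221 220 221 221 221 221 221 221 220 221 221 220 221 221 221 221 221 221 221 220 213 185 164 161
139 199 219 220 
[... 2979 characters left out ...]
 127 149 158 159 158 164 200 214 215 192 188 187 181 162 159 159 159 159 158 158 158 156 151 137 109  85  77  65  64  63  65  68  88  96 100 110 149 161 163 164 163 163 163
122  96 138 156 159 158 163 184 188 185 165 162 162 161 159 158 159 159 159 159 159 159 158 159 156 155 151 140 112  82  66  62  64  89  98 101 110 152 162 163 163 163 163 164
144 104 118 150 158 159 158 162 162 163 159 159 159 159 158 159 159 159 159 159 159 159 159 159 159 159 158 158 153 137 111 101  95 101 100 105 135 156 163 163 163 163 164 164
154 124 111 146 157 158 158 158 158 158 159 158 158 158 159 159 159 159 159 159 159 159 159 159 159 159 159 159 159 157 159 177 172 158 133 133 154 162 163 163 163 164 164 164
```

Run:
```python
from lev import *
z=np.load("panel.npz"); yaw=float(z["yaw"]); ex,ey,n=basis(yaw); G=np.array([.5264,-.3356,.1135]); A=G-.041*n; P=A+n*.011
for f,(lo,hi),(a,b,c,d) in(("w7.npz",(93,125),(112,134,297,324)),("w8.npz",(88,120),(130,150,209,236))):
    w=dict(np.load(f)); g=w["img"].mean(2); m=np.zeros(g.shape,bool); m[a:b,c:d]=(g[a:b,c:d]>lo)&(g[a:b,c:d]<hi)
    m=cv2.morphologyEx(m.astype(np.uint8),cv2.MORPH_OPEN,np.ones((3,3))); 
    v=np.array([[(q-P)@ex,(q-P)@ey] for q in[onplane(w,p,P,n) for p in np.argwhere(m)[:,::-1]]])*1000
    ctr=v.mean(0); u,s,vt=np.linalg.svd(v-ctr); dr=vt[0]*np.sign(vt[0][0])
    box=cv2.minAreaRect(v.astype(np.float32))
    print(f,len(v),"ctr",ctr,"r",np.hypot(*ctr),"angle",np.degrees(np.arctan2(ctr[0],-ctr[1])),"long axis",np.degrees(np.arctan2(dr[0],-dr[1])),box)
# lever top angle: black bar end point & centre line via mask pca on lit view
w=dict(np.load("w7.npz")); g=w["img"].mean(2); im=w["img"]; P2=G+n*.011
m=((g>50)&(g<85)); m[:82]=0;m[170:]=0;m[:,:250]=0;m[:,:]&=np.arange(512)[None]<305
m=cv2.morphologyEx(m.astype(np.uint8),cv2.MORPH_OPEN,np.ones((3,3)));nl,lab,st,_=cv2.connectedComponentsWithStats(m);m=lab==1+np.argmax(st[1:,4])
v=np.array([[(q-P2)@ex,(q-P2)@ey] for q in[onplane(w,p,P2,n) for p in np.argwhere(m)[:,::-1]]])*1000
k=np.polyfit(v[:,1],v[:,0],1); print("lever top",len(v),v.min(0),v.max(0),"angle",np.degrees(np.arctan(-k[0])),"offset",k[1])
o=bot.observe(); plan(G-n*(-.04)-0*n,frame(-n,ex))
from math import radians
for ph in(18,19,20):
    t=radians(ph); d=-(np.cos(t)*ey-np.sin(t)*ex); yy=np.cross(d,n)*-1; Gr=frame(-n,yy if yy@ex>0 else -yy); print(ph); plan(G+n*.045,Gr)
```

```text
w7.npz 156 ctr [ 43.5869 -18.7116] r 47.433588167454786 angle 66.766453986068 long axis 68.88231431689577 ((43.7530632019043, -18.797300338745117), (8.0801420211792, 24.34119987487793), 67.93809509277344)
w8.npz 155 ctr [ 43.3377 -17.9671] r 46.914548988996145 angle 67.4819600240554 long axis 70.58683333455406 ((43.58639907836914, -18.36985969543457), (8.711114883422852, 25.534961700439453), 68.76258850097656)
lever top 643 [ -6.9123 -56.2316] [21.7417 20.4802] angle 17.559193497254196 offset 1.6852993927390854
turn total [-0.11 -0.21  0.25] rows 1.0 then shift [ 50.9 -88.8 110.6] | shift first [ 50.8 -88.4 110.9]
18
turn total [ -0.08  -0.23 -17.75] rows 3.0 then shift [ 75.8 -68.8 105.6] | shift first [ 50.9 -88.4 105.9]
19
turn total [ -0.08  -0.23 -18.75] rows 3.0 then shift [ 77.  -67.5 105.6] | shift first [ 50.9 -88.4 105.9]
20
turn total [ -0.07  -0.23 -19.75] rows 3.0 then shift [ 78.2 -66.1 105.6] | shift first [ 50.9 -88.4 105.9]
```

The geometry checks out: the tab measures about 9×26 mm at r≈47, with the index at ≈67.5–68° and the lever at ≈18°. I'll go above the lever.

{"name": "play_rows", "arguments": {"steps": [[0, 0, 0, 0, 0, -6.1], [0, 0, 0, 0, 0, -6.1], [0, 0, 0, 0, 0, -6.1], [38, -34, 0, 0, 0, 0], [38, -34, 0, 0, 0, 0], [0, 0, 35, 0, 0, 0], [0, 0, 35, 0, 0, 0], [0, 0, 35, 0, 0, 0], [0, 0, 0, 0, 0, 0], [0, 0, 0, 0, 0, 0]]}}

```text
t: 19.7
position: [0.5018, -0.3328, 0.1519]
eef_rot: [0.252, 0.604, 0.739, 0.161]
ft_force: [0.7, 0.4, 0.7]
opening: 0.0383
gripper_force: 0.0
```

```bash
cat > g.py <<'E'
from lev import *
import sys
z=np.load("panel.npz"); yaw=float(z["yaw"]); ex,ey,n=basis(yaw); G=np.array([.5264,-.3356,.1135])
o=bot.observe(); Rn=q2R(o["eef_rot"]); d=np.array(o["position"])-G; M=Rn.as_matrix()
print(o["t"],"tcp rel G in panel (ex,ey,n) mm",1000*np.array([d@ex,d@ey,d@n]),"tool angle",np.degrees(np.arctan2(-(M[:,0]@ex),M[:,0]@ey)),"tilt",np.degrees(np.arccos(-M[:,2]@n)),"open",o["opening"],"gf",o["gripper_force"],"F",np.array(o["ft_force"])@np.c_[ex,ey,n],o["wrist_torque"],o["joint_pos"])
ph=np.radians(float(sys.argv[1])); yy=ex*np.cos(ph)+ey*np.sin(ph); plan(G+n*float(sys.argv[2])*.001,frame(-n,yy))
E
python3 g.py 18.2 -17
python3 - <<'E'
from h import *
w=bot.snapshot("wrist"); g=w["img"].mean(2); sub=g[120:330:4,170:350:2].astype(int)
print("\n".join("".join(" .:-=+*#%@"[9-min(9,v//26)] for v in row) for row in sub))
E
```

```text
19.7 tcp rel G in panel (ex,ey,n) mm [ 1.7487 -0.3155 45.6233] tool angle 18.588624119343656 tilt 0.3485712939001714 open 0.038318591280110656 gf 0.0 F [0.9664 0.4819 0.178 ] [0.0244 0.5211 0.0209] [-0.9217  0.237  -0.755   0.1294  0.4244  0.5474]
turn total [-0.06 -0.34  0.39] rows 1.0 then shift [ 0.8 -1.6 62.6] | shift first [ 0.5 -1.5 62.6]
*#####***********=================-:.................::====-------------------------------
######************+==========-..............................:-----------------------------
#####***************====+-......................................:-------------------------
#####****************=-............................................:----------------------
####***************+==-:.............................................:--------------------
####*************+============:..........:-.-=---.......................------------------
###************+===============:......-==========-.......................:----------------
##************+=================::.--:===========:.........................:--------------
##***********============
[... 3369 characters left out ...]
:::::::::::::::::::::::::::::::::::::::::-=*@@@@@@@@@@%@@@@@@@@
%@@@@@@@@@@@@@@@@@@@@@***+::::::::::::::::::::::::::::::::::::::::::::*@@@@@@@@@@@@@@@@@@@
@@@@@@@@@@@@@@@@@@@@@@#****-::::::::::::::::::::::::::::::::::::::::::%@@@@@@@@@@@@@@@@@@@
@@@@@@@@@@@@@@@@@@@@@@@%%%##+=----:::::::::::::::::::::::::---===++++#@@@@@@@@@@@@@@@@@@@@
#@@@@@@@@@%%%@@@@@@@@@@@@@@@@@@@@@@@@@%%#*+=::::-=+##%%@@@@@@@@@@@@@@@@@@@@@@@%%%@@@@@@@@@
%@@@@@@@@@%%%@@@@@@@@@@@@@@@@@@@@@@@@@@@@@@@@@@@@@@@@@@@@@@@@@@@@@@@@@@@@@@@@@@%%@@@@@@@@@
%@@@@@@@@@@@@@@@@@@@@@@@@@@@@@@@@@@@@@@@@@@@@@@@@@@@@@@@@@@@@@@@@@@@@@@@@@@@@@@@@@@@@@@@@@
%@@@@@@@@@@@@@@@@@@@@@@@@@@@@@@@@@@@@@@@@@@@@@@@@@@@@@@@@@@@@@@@@@@@@@@@@@@@@@@@@@@@@@@@@@
```

{"name": "play_rows", "arguments": {"steps": [[0.5, -1.5, 15, 0, 0, 0], [0, 0, 20, 0, 0, 0], [0, 0, 15, 0, 0, 0], [0, 0, 12, 0, 0, 0], [0, 0, 0, 0, 0, 0], [0, 0, 0, 0, 0, 0]]}}

```text
t: 20.35
position: [0.5361, -0.3378, 0.1016]
eef_rot: [0.254, 0.604, 0.738, 0.161]
ft_force: [-0.4, -0.2, 0.5]
opening: 0.0383
gripper_force: 0.0
```

```bash
python3 g.py 18.2 -17
```

```text
20.35 tcp rel G in panel (ex,ey,n) mm [  1.323   -0.963  -15.4275] tool angle 18.627229668961338 tilt 0.19367665786702165 open 0.03833319869080133 gf 0.0 F [-0.0391 -0.2796  0.615 ] [0.0785 0.5285 0.0705] [-0.8703  0.3682 -0.7472 -0.0173  0.4011  0.5982]
turn total [ 0.01 -0.19  0.43] rows 1.0 then shift [ 1.3 -1.   1.6] | shift first [ 1.3 -0.9  1.6]
```

Shift by the small remainder and close softly.

{"name": "play_rows", "arguments": {"steps": [[1.3, -1, 1.5, 0, 0, 0.4], [0, 0, 0, 0, 0, 0]]}}

```text
t: 20.55
position: [0.5359, -0.3366, 0.0993]
eef_rot: [0.253, 0.606, 0.736, 0.162]
ft_force: [0.9, 0.2, -0.0]
opening: 0.0384
gripper_force: 0.0
```

{"name": "play_rows", "arguments": {"steps": [[0, 0, 0, 0, 0, 0], [0, 0, 0, 0, 0, 0], [0, 0, 0, 0, 0, 0], [0, 0, 0, 0, 0, 0], [0, 0, 0, 0, 0, 0]], "grip": 0, "newtons": 30}}

```text
t: 21.05
position: [0.536, -0.3367, 0.0991]
eef_rot: [0.253, 0.606, 0.736, 0.162]
ft_force: [-4.3, 1.5, 5.9]
opening: 0.0119
gripper_force: 32.6
```

```bash
python3 g.py 67.8 -17
```

```text
21.05 tcp rel G in panel (ex,ey,n) mm [ -0.3625   0.103  -17.2999] tool angle 18.225695037769746 tilt 0.20500169712810204 open 0.01193416735904904 gf 32.55189120769501 F [-0.2085  0.9838  7.389 ] [0.0666 0.6851 0.1402] [-0.8691  0.3717 -0.7513 -0.0251  0.4005  0.6063]
turn total [  0.09  -0.19 -49.57] rows 6.0 then shift [-0.4  0.  -0.3] | shift first [-0.2  0.3 -0.3]
```

{"name": "play_rows", "arguments": {"steps": [[0, 0, 0, 0, 0, -4], [0, 0, 0, 0, 0, -5], [0, 0, 0, 0, 0, -5], [0, 0, 0, 0, 0, -5], [0, 0, 0, 0, 0, -5], [0, 0, 0, 0, 0, 0]]}}

```text
t: 21.65
position: [0.5361, -0.3366, 0.0993]
eef_rot: [0.281, 0.439, 0.847, 0.105]
ft_force: [-4.6, 1.4, 5.3]
opening: 0.0113
gripper_force: 32.6
```

```bash
python3 g.py 67.8 -17
```

```text
21.65 tcp rel G in panel (ex,ey,n) mm [ -0.1702   0.1914 -17.2694] tool angle 42.30516853926113 tilt 0.21241911324564167 open 0.011309116113143756 gf 32.64297366142273 F [-0.8344  0.7941  7.0371] [0.1115 0.7394 0.1253] [-0.869   0.3716 -0.7512 -0.0251  0.4008  0.1862]
turn total [  0.14  -0.16 -25.49] rows 3.0 then shift [-0.2 -0.1 -0.3] | shift first [-0.3 -0.  -0.3]
```

Turning freely about the axis. On to about 67.3°.

{"name": "play_rows", "arguments": {"steps": [[0, 0, 0, 0, 0, -5], [0, 0, 0, 0, 0, -5], [0, 0, 0, 0, 0, -5], [0, 0, 0, 0, 0, -5], [0, 0, 0, 0, 0, -5], [0, 0, 0, 0, 0, 0], [0, 0, 0, 0, 0, 0]]}}

```text
t: 22.35
position: [0.5362, -0.3365, 0.0993]
eef_rot: [0.297, 0.246, 0.922, 0.042]
ft_force: [-4.6, 2.1, 5.9]
opening: 0.0119
gripper_force: 32.7
```

```bash
python3 g.py 67.8 -17
python3 - <<'E'
from h import *
w=bot.snapshot("wrist"); g=w["img"].mean(2); np.savez("w9.npz",img=w["img"],K=w["K"],rvec=w["rvec"],tvec=w["tvec"])
sub=g[150:330:4,200:330:2].astype(int)
print("\n".join("".join(" .:-=+*#%@"[9-min(9,v//26)] for v in row) for row in sub))
E
```

```text
22.35 tcp rel G in panel (ex,ey,n) mm [ -0.0422   0.3856 -17.2797] tool angle 67.24846683194738 tilt 0.22827124785022446 open 0.011861987344842452 gf 32.71567761898041 F [-0.5836  1.4959  7.603 ] [0.111  0.6581 0.1802] [-0.8687  0.3716 -0.7512 -0.0251  0.4011 -0.2489]
turn total [ 0.2  -0.12 -0.55] rows 1.0 then shift [-0.2 -0.3 -0.3] | shift first [-0.2 -0.3 -0.3]
-----------------------------------------------------------------
-----------------------------------------------------------------
-----------------------------------------------------------------
-----------------------------------------------------------------
-----------------------------------------------------------------
-----------------------------------------------------------------
-----------------------------------------------------------------
-----------------------------------------------------------------
-----------------------------------------------------------------
-----------------------------------------------------------------
-----------------------------------------------------------------
------
[... 1537 characters left out ...]
%%##########@%%@@@@@@@@@@@@@@@@@@@@@@@@%
@@@@@@@@@@@@@@@@@@@@%@%#%%%##########%%%@%@@@@@@@@@@@@@@@@@@@@@@%
@@@@@@@@@@@@@@@@@@@@%%*#+%%##########%##%@@@@@@@@@@@@@@@@@@@@@@@@
@@@@@%%%%@@@@@@@@@@@%%-+-*%###########++#@@@@@@@@@@@@%%%%@@@@@@@@
@@@@@@@@@@@@@@@@@@@@%*...*%#########%+..=@@@@@@@@@@@@@@@@@@@@@@@@
@@@@@@@@@@@@@@@@@@@@%#---#%#########%#--=@@@@@@@@@@@@@@@@@@@@@@@@
@@@@@@@@@@@@@@@@@@%@@%---#%#########%#--+@@%@@@@@@@@@@@@@@@@@@@@@
@@@@@%@@@@@@@@@@@@@@@%+==#%#########%#=+*@@@@@@@@@@@@@@@%%@@@@@@@
@@@%%%%@@@@@@@@@@@@@@@@@@@@@@@@@@@@@@@@@@@@@@@@@@@@@@@@%%%%@@@@@@
@@@@@@@@@@@@@@@@@@@@@@@@@@@@@@@@@@@@@@@@@@@@@@@@@@@@@@@@@@@@@@@@@
@@@@@@@@@@@@@@@@@@@@@@@@@@@@@@@@@@@@@@@@@@@@@@@@@@@@@@@@@@@@@@@@@
```

Now a half-degree touch more, release, and withdraw.

{"name": "play_rows", "arguments": {"steps": [[0, 0, 0, 0, 0, -0.5], [0, 0, 0, 0, 0, 0], [0, 0, 0, 0, 0, 0]]}}

```text
t: 22.7
position: [0.5362, -0.3365, 0.0993]
eef_rot: [0.298, 0.242, 0.923, 0.041]
ft_force: [-4.0, 2.0, 5.9]
opening: 0.0115
gripper_force: 32.6
```

{"name": "play_rows", "arguments": {"steps": [[0, 0, 0, 0, 0, 0], [0, 0, 0, 0, 0, 0], [0, 0, 0, 0, 0, 0], [0, 0, 0, 0, 0, 0]], "grip": 0.45}}

```text
t: 23.1
position: [0.5361, -0.3365, 0.0987]
eef_rot: [0.297, 0.242, 0.923, 0.041]
ft_force: [0.0, 0.5, -0.3]
opening: 0.0383
gripper_force: 0.0
```

{"name": "play_rows", "arguments": {"steps": [[0, 0, -10, 0, 0, 0], [0, 0, -25, 0, 0, 0], [0, 0, -40, 0, 0, 0], [0, 0, -45, 0, 0, 0], [0, 0, -45, 0, 0, 0], [0, 0, -40, 0, 0, 8.2], [0, 0, 0, 0, 0, 8.2], [0, 0, 0, 0, 0, 8.2], [0, 0, 0, 0, 0, 8.2], [0, 0, 0, 0, 0, 8.2], [0, 0, 0, 0, 0, 8.2], [0, 0, 0, 0, 0, 8.2]]}}

```text
t: 24.3
position: [0.4191, -0.3223, 0.2674]
eef_rot: [0.241, 0.658, 0.691, 0.179]
ft_force: [-0.2, -0.2, -0.4]
opening: 0.0383
gripper_force: 0.0
```

Run:
```python
from lev import *
z=np.load("panel.npz"); yaw=float(z["yaw"]); ex,ey,n=basis(yaw); A=np.array([.5264,-.3356,.1135])-.041*n
plan(A-.01*ex-.19*ey+.19*n,frame(-n,ex)); o=bot.observe(); print(o["t"],o["position"],o["joint_pos"])
```

```text
turn total [-0.05 -0.2   9.98] rows 2.0 then shift [-189.7   -9.7   39. ] | shift first [-185.3  -42.5   38.4]
24.3 [ 0.4191 -0.3223  0.2674] [-1.0754 -0.0353 -0.7004  0.5223  0.4865  0.5423]
```

{"name": "play_rows", "arguments": {"steps": [[0, 0, 0, 0, 0, 5], [0, 0, 0, 0, 0, 5], [-38, -2, 0, 0, 0, 0], [-38, -2, 0, 0, 0, 0], [-38, -2, 0, 0, 0, 0], [-38, -2, 5, 0, 0, 0], [-38, -2, 5, 0, 0, 0], [0, 0, 0, 0, 0, 0], [0, 0, 0, 0, 0, 0], [0, 0, 0, 0, 0, 0]]}}

```text
t: 25.3
position: [0.3943, -0.5097, 0.2532]
eef_rot: [0.224, 0.714, 0.633, 0.199]
ft_force: [-0.0, 0.1, 0.5]
opening: 0.0385
gripper_force: 0.0
```

Run:
```python
from lev import *
w=bot.snapshot("wrist"); np.savez("w10.npz",img=w["img"],K=w["K"],rvec=w["rvec"],tvec=w["tvec"])
z=np.load("panel.npz"); yaw=float(z["yaw"]); ex,ey,n=basis(yaw); G=np.array([.5264,-.3356,.1135]);A=G-.041*n
c=ray(w,(256,192),True)[0]-A; print("cam",c@ex,c@ey,c@n); print("G px",proj(w,G,True),"tab px",proj(w,A+.011*n+.047*(np.sin(np.radians(67.8))*ex-np.cos(np.radians(67.8))*ey),True))
for l in("cock_grip","index_tip"): print(l,[(round(a["p"],2),np.round(np.array(a["at"])*[512,384],1).tolist()) for a in bot.place_of(w,l)[:2]])
p=proj(w,G,True)[0].astype(int); g=w["img"].mean(2)
sub=g[p[1]-45:p[1]+60:2,p[0]-40:p[0]+80].astype(int)
print(p);print("\n".join("".join(" .:-=+*#%@"[9-min(9,v//26)] for v in row) for row in sub))
```

```text
cam -0.008982862913843134 -0.12348654698991778 0.3614833570599288
G px [[270.776   1.171]] tab px [[306.9502  24.7204]]
cock_grip []
index_tip [(0.6, [306.9, 24.6])]
[270   1]
```

{"name": "play_rows", "arguments": {"steps": [[25, 0, -15, 0, 0, 0], [25, 0, -15, 0, 0, 0], [0, 0, 0, 0, 0, 0], [0, 0, 0, 0, 0, 0], [0, 0, 0, 0, 0, 0]]}}

```text
t: 25.95
position: [0.3836, -0.4595, 0.2778]
eef_rot: [0.225, 0.713, 0.633, 0.199]
ft_force: [-0.3, -0.1, -0.5]
opening: 0.0385
gripper_force: 0.0
```

Run:
```python
from lev import *
w=bot.snapshot("wrist"); np.savez("w10.npz",img=w["img"],K=w["K"],rvec=w["rvec"],tvec=w["tvec"])
z=np.load("panel.npz"); yaw=float(z["yaw"]); ex,ey,n=basis(yaw); G=np.array([.5264,-.3356,.1135]);A=G-.041*n
c=ray(w,(256,192),True)[0]-A; print("cam",c@ex,c@ey,c@n); print("G px",proj(w,G,True),"tab px",proj(w,A+.011*n+.047*(np.sin(np.radians(67.8))*ex-np.cos(np.radians(67.8))*ey),True))
for l in("cock_grip","index_tip"): print(l,[(round(a["p"],2),np.round(np.array(a["at"])*[512,384],1).tolist()) for a in bot.place_of(w,l)[:2]])
p=proj(w,G,True)[0].astype(int); g=w["img"].mean(2)
sub=g[max(0,p[1]-40):p[1]+50:2,p[0]-40:p[0]+70].astype(int)
print(p);print("\n".join("".join(" .:-=+*#%@"[9-min(9,v//26)] for v in row) for row in sub))
```

```text
cam -0.008882270404273338 -0.07482830624494867 0.39133308429442704
G px [[269.8295  47.501 ]] tab px [[303.4878  66.7292]]
cock_grip [(0.86, [273.5, 46.6]), (0.64, [319.1, 0.3])]
index_tip [(0.65, [302.3, 67.2]), (0.49, [238.1, 45.9])]
[269  47]
===============================-====-------=========------------==------========================-=========----
====================================------========---------------===-----=================================----
===============================--::::::::::::::------=------======-=======================================----
====================--=-:::::.......................:::----=========-====================================-----
================----::....................................::---======-===-==---=----------===============----:
==============--::............................................::----------==-=--=----======--===========---:::
===========--::...................................................:--------=-------==-=-=---===========--:::::
=========-::........................................................::-------
[... 3440 characters left out ...]
:---------------------::::::::::::
=---==::.................................................................::----------------------:::::::::::::
---------:.............................................................:--------------------------::::::::::::
------------:........................................................:---------------------------:::::::::::::
-------------:::..................................................:------------------------------:::::::::::::
=-==-------------::...........................................::---------------------------------:::::::::::::
====-----------------:::...................................:-------------------------------------:::::::::::::
```

Run:
```python
from lev import *
z=np.load("panel.npz"); yaw=float(z["yaw"]); ex,ey,n=basis(yaw); G=np.array([.5264,-.3356,.1135])
w=dict(np.load("w10.npz")); g=w["img"].mean(2); P=G+.011*n
pts=[]
for c in range(258,306,2):
    v=g[20:80,c]; i=np.argmax(v<145); r=20+i-1+(v[i-1]-145)/(v[i-1]-v[i]); q=onplane(w,(c,r),P,n)-P; pts.append([q@ex*1000,q@ey*1000])
pts=np.array(pts); k=np.polyfit(pts[:,0],pts[:,1],1); res=pts[:,1]-np.polyval(k,pts[:,0]); 
print("x range",pts[0],pts[-1],"angle from -ey",np.degrees(np.arctan2(1,-k[0])),"offset",k[1]*np.cos(np.arctan(k[0])),"rms",res.std())
for d in("w7.npz","w8.npz"):
    pass
```

```text
x range [-13.6652  11.9114] [38.4128 -9.3667] angle from -ey 67.68769767420837 offset 5.882076074763344 rms 0.14137857567289083
```

Run:
```python
from lev import *
z=np.load("panel.npz"); yaw=float(z["yaw"]); ex,ey,n=basis(yaw); G=np.array([.5264,-.3356,.1135]);A=G-.041*n; P=A+.011*n
def cross(v,t): i=np.argmax(v<t); return i-1+(v[i-1]-t)/(v[i-1]-v[i])
for f,U,Lw,r0,r1 in(("w7.npz",range(304,320),range(300,315),108,136),("w8.npz",range(216,230),range(211,216),126,152)):
    w=dict(np.load(f)); g=w["img"].mean(2)
    for nm,cols in(("up",U),("low",Lw)):
        q=[]
        for c in cols:
            v=g[r0:r1,c]; r=r0+cross(v,160) if nm=="up" else r1-1-cross(v[::-1],160)
            d=onplane(w,(c,r),P,n)-P; q.append([d@ex*1000,d@ey*1000])
        q=np.array(q); k=np.polyfit(q[:,0],q[:,1],1); print(f,nm,q[0],q[-1],"dir",np.degrees(np.arctan2(1,-k[0])),"offset",k[1]*np.cos(np.arctan(k[0])),"rms",(q[:,1]-np.polyval(k,q[:,0])).std(),"at x=43.5:",np.polyval(k,43.5))
```

```text
w7.npz up [ 36.1613 -10.8763] [ 53.0148 -17.787 ] dir 67.61543674727763 offset 3.8155191906092965 rms 0.14332770366476633 at x=43.5: -13.789243914015696
w7.npz low [ 31.9285 -19.1295] [ 47.6289 -25.4126] dir 67.47587647506484 offset -5.157106790387172 rms 0.2436330686322071 at x=43.5: -23.62273741224671
w8.npz up [ 37.1852 -10.4261] [ 51.4773 -16.2265] dir 68.34159172933086 offset 3.9726726340464693 rms 0.10621077320765011 at x=43.5: -12.999739801287848
w8.npz low [ 31.1614 -28.6668] [ 35.664  -28.7099] dir 89.44548483604979 offset -28.359244877787532 rms 0.007513284593443991 at x=43.5: -28.78158424014069
```

The lever measures 67.7° and the tab 67.5–68.3° (67.55° from the square-on view, with the width coming out at 8.97 mm). The plate is seated and the arm is clear, so I'm handing in.

Run:
```python
from h import *
s=bot.snapshot("scene"); pose=(.507,.0152,np.radians(-1.6))
print(proj(s,rest2w([2.5,0,0],pose)),[(round(a["p"],2),np.round(np.array(a["at"])*[512,384],1).tolist()) for a in bot.place_of(s,"plate")[:3]])
print(bot.sign_off())
```

```text
[[249.56083778 203.28765951]] [(0.83, [252.0, 201.9]), (0.81, [379.6, 169.4]), (0.75, [270.1, 178.2])]
the job is handed in; nothing more can be done
None
```

The black-strip plate is seated centred on the easel, and the cock lever is open at about 67.7°, on the index tab (measured 67.5–68.3°). The gripper has let go of both, and the job was handed in at about 26 s; no verdict came back.

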